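# Reverse the row of tools from one rack to the other

## Task

The strip-down is done and reassembly uses the tools in the opposite order: move the four tools from the full rack to the empty rack beside it, one to a notch, in reverse order, so that the tool now at the left end of its row ends at the right end of the new row, and so on. Lay each flat across both rails, in line with its notch and about centred lengthwise, and leave the jar, the tape measure and the steel block where they are.

Things in the scene. Friction and masses are not known exactly. Their poses are not given: they have to be found in the camera images.
- full_rack: screwed-down rack that holds the four tools. Origin: centre of underside; x along the lying tools (away from robot), y along the row (left), z up. Steel base 104 x 250 x 5 mm; two wooden rails along y at x = -38, +38 mm, 12 mm thick, 64 mm finger gap between. Four notches across both rails at y = -90, -30, 30, 90 mm, 32 mm wide, floor z = 30 mm; lugs between to z = 41 mm
- empty_rack: screwed-down rack left or right of the full one, empty. Origin: centre of underside; x along the lying tools (away from robot), y along the row (left), z up. Steel base 104 x 250 x 5 mm; two wooden rails along y at x = -38, +38 mm, 12 mm thick, 64 mm finger gap between. Four notches across both rails at y = -90, -30, 30, 90 mm, 32 mm wide, floor z = 30 mm; lugs between to z = 41 mm
- long_spanner: Combination spanner, the longest, 199 x 27 x 10 mm, bright steel. Lies flat, loose, across both rails in a notch of the full rack. Origin: mid length and width, on its underside; y along its length (open end towards +y), z up. Grip it by the shank, 10 mm wide, 8 mm thick, 50 mm or more either side of the origin; it balances there.
- medium_spanner: Combination spanner, the middle one, 168 x 23 x 10 mm, bright steel. Lies flat, loose, across both rails in a notch of the full rack. Origin: mid length and width, on its underside; y along its length (open end towards +y), z up. Grip it by the shank, 8 mm wide, 8 mm thick, 50 mm or more either side of the origin; it balances there.
- short_spanner: Combination spanner, the shortest, 136 x 18 x 10 mm, bright steel. Lies flat, loose, across both rails in a notch of the full rack. Origin: mid length and width, on its underside; y along its length (open end towards +y), z up. Grip it by the shank, 8 mm wide, 8 mm thick, 50 mm or more either side of the origin; it balances there.
- ratchet_tool: Ratchet handle, 167 x 34 x 24 mm, steel, 0.3 to 0.55 kg, round head at one end. Lies flat, loose, across both rails in a notch of the full rack. Origin: mid length and width, on its underside; y along its length (head towards +y, 50 to 84 mm from the origin), z up. Grip it by the handle, 20 mm wide, 21 mm thick, y = -84 to 52 mm; it balances about 10 mm from the origin towards the head.
- orange_lidded_jar: bystander: orange jar with a white lid, 66 mm across, 94 mm tall, behind the empty rack. Origin: centre of its underside
- pocket_tape: bystander: yellow tape measure, 37 x 74 x 64 mm, behind the full rack. Origin: centre of its underside
- ground_block: bystander: plain steel block, 45 x 60 x 28 mm, in front of the full rack. Origin: centre of its underside
There are look-alikes about, which are no part of the job. Leave any purple look-alike of the short_spanner alone.

How it is judged:
By the outcome, as a careful person would: the job done as asked, in the order asked, and still so for the second after the job is handed in, with the robot touching nothing.
It also fails if it takes over 102 s, if anything falls off the work surface, if the arm or the gripper's body presses on something with over 40 N, if the wrist force passes 120 N, or if a joint passes its speed limit or range.

## Robot

A 6-joint arm with a two-finger parallel gripper is mounted at the origin on a cart in front of the work surface, level with it; the furniture and walls round the work are solid. World frame = base frame: x ahead of the robot, y to its left, z up, the work surface at z = 0. Lengths are in mm, angles in rad, forces in N, time in s.
With the tool pointing down it reaches from about 300 to 875 mm from the base axis. Payload 6.4 kg.
Tool frame: the origin (TCP) lies between the finger pads; the fingertips stand 17 mm ahead of it and the grasp point (between the pads) lies 2 mm behind it; y points along the fingers, x is the direction in which the jaws open and shut, and the axes are right-handed (so a half turn about y gives the same grasp; the last joint's range is limited). The gripper opens to 88 mm and grips with 3 to 60 N. Pads are 18 mm wide; open, the fingers measure 123 mm over their backs; the gripper's body (75 mm by 187 mm) begins 45 mm behind the grasp point.
Start: joints at [0.969, 0.181, 1.607, -0, 1.354, -0.206], TCP at [221.679, 530.565, 255.714] pointing down, gripper open.
Joint ranges: [-2.99, 2.99], [-0.89, 2.07], [0.3, 2.58], [-1.14, 4.28], [0, 2.63], [-3.12, 3.12]. Speed limits (rad/s): [2.57, 2.57, 3.01, 3.14, 3.14, 3.14].

## Interface

Orientations are given as [roll, pitch, yaw] about the fixed x, y, z axes, in that order (R = Rz(yaw) Ry(pitch) Rx(roll)).
In Python, from workcell import robot gives the robot as it stands. The module is installed in compiled form; this text tells all that it offers.
- The arm moves only by the shell command python3 -m inch 'ROWS' [FORCE]. ROWS is JSON, a list of rows, each a list of 3 entries, a list of its own where there are three numbers: the turn, a rotation vector about the tool's x, y, z scaled (see below), then the shift along the tool's x, y, z scaled (see below), then the closure, from -1 (fully open) to 1 (shut), so that 0 is half open. A call has 1 to 10 rows; each row shifts and turns the commanded pose from where the row before left it, along the tool's axes as they then stand; what a row does not reach is not made up. The controller multiplies each number of a shift by 0.03 m and each number of a turn by pi/2 rad. A row lasts 1/10 s, in which the tool goes at most 50 mm and 8.59 degrees, less where a joint would pass 70% of its speed; a pose out of reach is approached as far as the arm can. A call with a number of a shift or a turn outside -1 to 1 is refused whole. A call with a gripper value outside its range is refused whole. The fingers move at their own pace and stop on an object; FORCE is the grip in N (left out, the last holds). Time passes only in rows, so rows that do not move let the fingers close. It gives the time, the measured TCP pose, the force and the opening at its end, in the units of the state.
- robot.sense(): the state, without advancing time (a new reading comes with each control period).
- robot.grab_frame(name): name is "scene" or "top"; returns a dict with "img" (400x640x3 uint8, red, green, blue), "fx", "fy", "cx", "cy" (pixels), "world_from_camera" (4x4, takes a point from camera to world coordinates). Camera axes: x right, y up, looking along -z (the intrinsics and any distortion apply to the point x, -y, -z); pixel columns grow to the right and rows downward; lengths in mm; the calibration is good to about 2 mm. A picture is of the moment at which its call begins. There is no depth.
- robot.job_done(): hands the job in, once; it reports no verdict.
The state is a dict: "clock": time; "joints": joint angles; "joint_vel": joint speeds; "tau": joint torques, N m; "ee_pos": TCP position; "ee_rot": TCP orientation; "contact_force": force on the tool from outside, world axes, zero at the start; "torque": the same for the moment, N m; "opening": opening from 0.0 (shut) to 1.0 (fully open).
Only numpy, scipy, OpenCV 4.12 (cv2) and the standard library are available. Lean on these libraries where they do the work, as an engineer would, in place of code of your own. Each camera call takes 0.05 s, during which the arm holds its last target.

## Working session

There is one attempt and no reset: what is moved stays moved. The work goes in short steps, Python scripts to look and compute and a shell command to move; the robot and the scene stay as the last step left them, time stands still between calls to the robot, and variables do not carry over. Pictures are saved under pics/ and viewed, and the job is handed in when it is done.

```bash
mkdir -p pics; ls
cat > h.py <<'E'
import numpy as np, cv2
from workcell import robot
def snap(n,f):
    d=robot.grab_frame(n); cv2.imwrite('pics/'+f+'.png',d['img'][:,:,::-1]); 
    np.savez('pics/'+f+'.npz',**{k:v for k,v in d.items()}); return d
def load(f): return np.load('pics/'+f+'.npz',allow_pickle=True)
def crop(f,x0,y0,x1,y1,s,o):
    im=cv2.imread('pics/'+f+'.png')[y0:y1,x0:x1]
    cv2.imwrite('pics/'+o+'.png',cv2.resize(im,None,fx=s,fy=s,interpolation=cv2.INTER_CUBIC))
def ray(d,u,v):
    T=np.array(d['world_from_camera']); p=np.array([(u-d['cx'])/d['fx'],-(v-d['cy'])/d['fy'],-1.])
    return T[:3,3],T[:3,:3]@p
def atz(d,u,v,z):
    o,r=ray(d,u,v); return (o+r*(z-o[2])/r[2])
def tri(rs):
    A=0;b=0
    for o,r in rs:
        r=r/np.linalg.norm(r);P=np.eye(3)-np.outer(r,r);A=A+P;b=b+P@o
    x=np.linalg.solve(A,b); return x
def proj(d,p):
    T=np.linalg.inv(np.array(d['world_from_camera'])); q=T[:3,:3]@np.array(p)+T[:3,3]
    return d['cx']+d['fx']*q[0]/-q[2], d['cy']-d['fy']*q[1]/-q[2]
E
python3 - <<'E'
from h import *
for n in('scene','top'):
    d=snap(n,n+'0'); print({k:(v if k!='img' else 0) for k,v in d.items()})
print(robot.sense())
E
```

```text
pics
{'img': 0, 'fx': 464.1655188471687, 'fy': 464.1655188471687, 'cx': 325.25434969371946, 'cy': 199.68752380741688, 'world_from_camera': array([[ 9.09654134e-01, -3.45999561e-01,  2.29812229e-01,
         7.97089320e+02],
       [ 4.15364745e-01,  7.59360511e-01, -5.00843032e-01,
        -5.27399752e+02],
       [-1.21886268e-03,  5.51049832e-01,  8.34471448e-01,
         9.92779445e+02],
       [ 0.00000000e+00,  0.00000000e+00,  0.00000000e+00,
         1.00000000e+00]])}
{'img': 0, 'fx': 387.5916681465991, 'fy': 387.5916681465991, 'cx': 317.30361202584737, 'cy': 205.19280518813818, 'world_from_camera': array([[ 2.76571022e-02,  9.97829943e-01, -5.97535740e-02,
         4.90940198e+02],
       [-9.99232945e-01,  2.92548868e-02,  2.60321559e-02,
         3.44949729e+01],
       [ 2.77237487e-02,  5.89877657e-02,  9.97873658e-01,
         8.90164186e+02],
       [ 0.00000000e+00,  0.00000000e+00,  0.00000000e+00,
         1.00000000e+00]])}
{'clock': 0.1, 'joints': array([ 9.68696253e-01,  1.81461274e-01,  1.60787192e+00, -2.22945554e-05,
        1.35381834e+00, -2.06303967e-01]), 'joint_vel': array([-0.00122688, -0.00197958,  0.00111116,  0.0003504 , -0.00123522,
       -0.00074456]), 'tau': array([ 1.85128001e-04, -4.34822845e+01, -3.42697299e+01,  7.04058842e-02,
        3.39759223e-02, -5.70942564e-05]), 'ee_pos': array([221.42024377, 530.1733126 , 254.92073741]), 'ee_rot': array([-1.57049830e+00,  1.53029141e-03,  1.17500526e+00]), 'contact_force': array([-0.23367989,  0.21269844, -0.34190989]), 'torque': array([-0.01215142, -0.01322238,  0.00368257]), 'opening': 1.0005550364457947}
```

View pics/scene0.png

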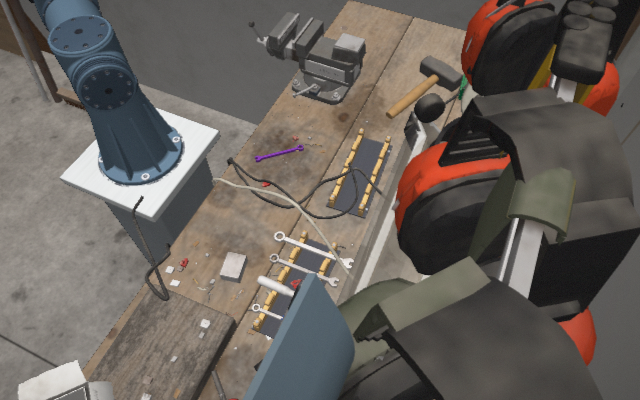

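View pics/top0.png

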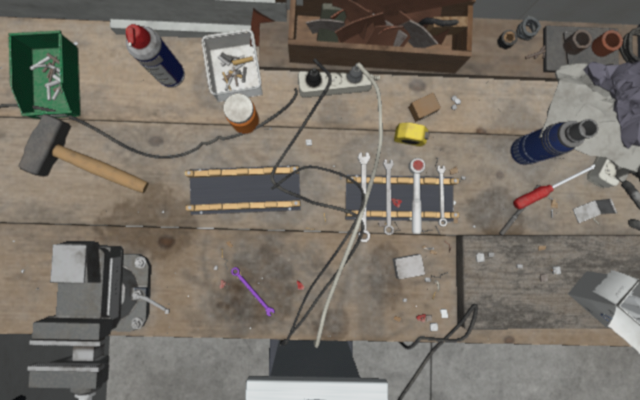

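Run:
```python
from h import *
d=load('top0');s=load('scene0')
print(proj(d,[221,530,255]),proj(s,[221,530,255]),proj(d,[0,0,0]),proj(s,[0,0,0]))
for u,v in [(187,172),(300,170),(187,207),(300,208),(348,180),(456,180),(348,214),(457,215),(240,110),(410,132),(410,266),(545,145)]:
    print(u,v,atz(d,u,v,41).round(),proj(s,atz(d,u,v,41)))
crop('top0',330,120,480,260,5,'c1'); crop('top0',170,140,320,240,5,'c2')
crop('scene0',230,215,390,345,5,'c3'); crop('scene0',310,110,420,230,5,'c4')
```

```text
(np.float64(-16.07972323978521), np.float64(392.5369830445245)) (np.float64(294.76038886837324), np.float64(-16.737492498261332)) (np.float64(315.59600496858496), np.float64(450.1406976792381)) (np.float64(141.59151199579452), np.float64(152.6775605431509))
187 172 [606. 299.  41.] (np.float64(388.5598759041538), np.float64(136.92839931509621))
300 170 [618.  53.  41.] (np.float64(358.0354958968505), np.float64(208.83225488032502))
187 207 [530. 296.  41.] (np.float64(361.72652621898163), np.float64(129.02035184745722))
300 208 [535.  50.  41.] (np.float64(326.1393421146789), np.float64(197.6985873310429))
348 180 [600. -54.  41.] (np.float64(333.05265562572754), np.float64(241.31504754249414))
456 180 [ 607. -295.   41.] (np.float64(288.69816671863043), np.float64(336.8999256722382))
348 214 [524. -56.  41.] (np.float64(303.6191432259877), np.float64(230.21232315585075))
457 215 [ 529. -298.   41.] (np.float64(254.90523844038233), np.float64(322.67066764420986))
240 110 [748. 189.  41.] (np.float64(426.5767377524906), np.float64(184.99384079836565))
410 132 [ 712. -190.   41.] (np.float64(355.24526124642733), np.float64(312.5639849438829))
410 266 [ 414. -194.   41.] (np.float64(232.95040668574555), np.float64(261.2569389697908))
545 145 [ 693. -497.   41.] (np.float64(280.0446998625432), np.float64(458.71828115815964))
```

View pics/c1.png

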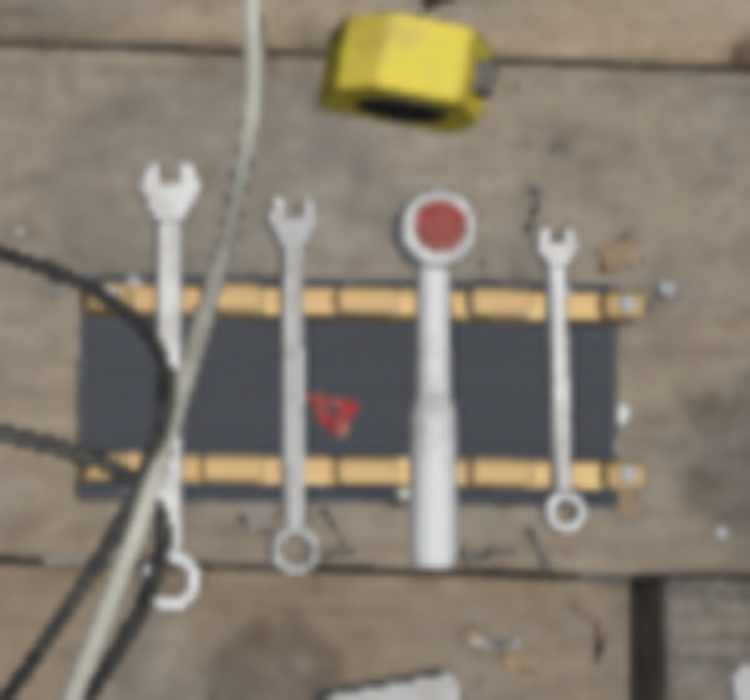

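View pics/c2.png

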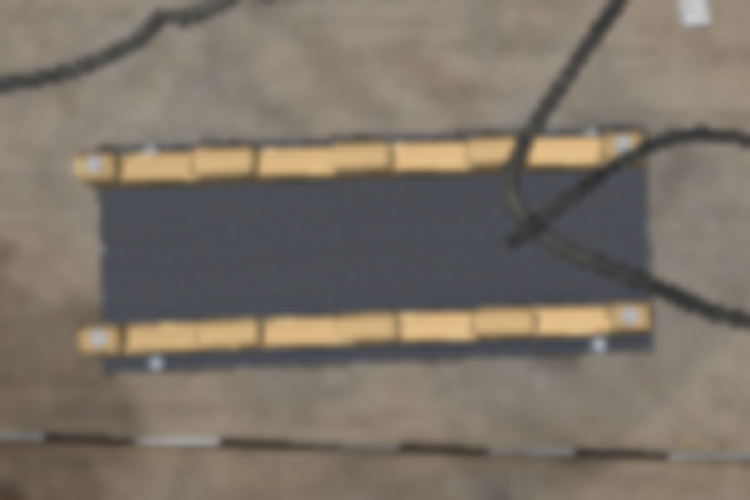

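View pics/c3.png

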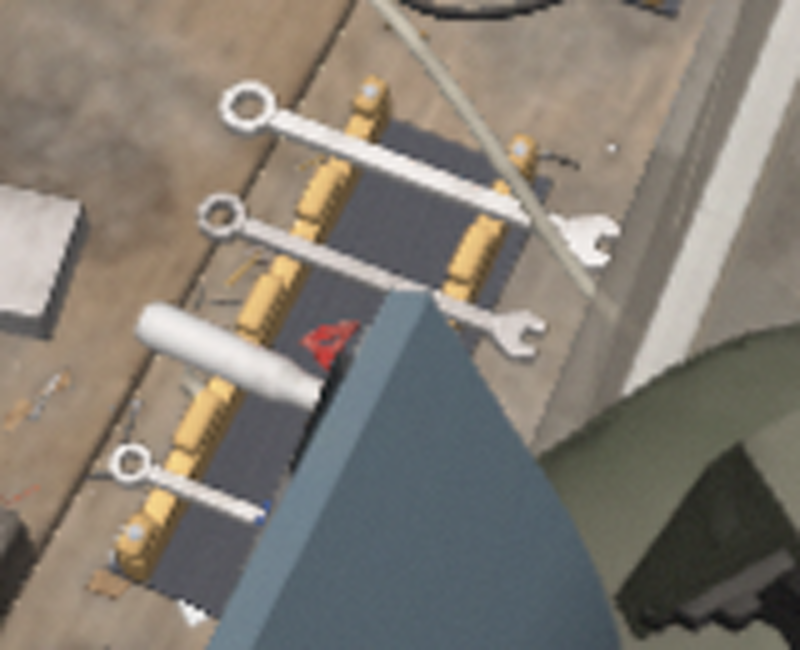

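View pics/c4.png

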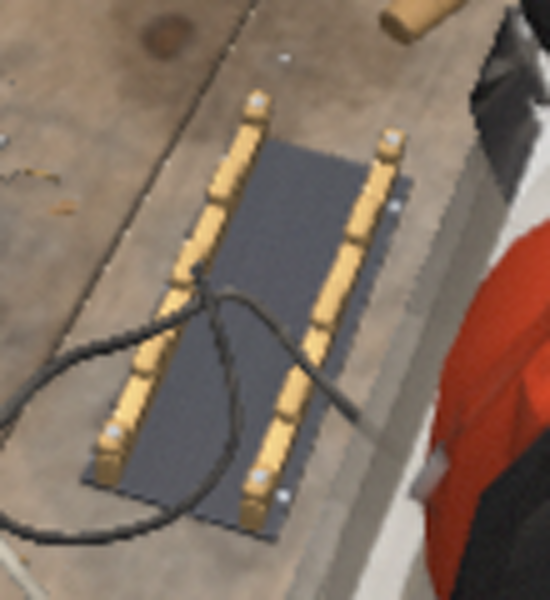

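Run:
```python
from h import *
crop('top0',340,145,470,220,6,'d1'); crop('top0',180,155,306,220,6,'d2')
crop('scene0',245,225,345,345,5,'d3'); crop('scene0',320,120,400,220,6,'d4')
d=load('top0');s=load('scene0')
for z in (0,20,40,60,80,100,150,200,300,400): print(z,np.round(proj(s,atz(d,366,200,z))),np.round(proj(s,atz(d,275,187,z))),'vise',np.round(proj(s,atz(d,72,262,z))))
```

```text
0 [309. 259.] [353. 196.] vise [354.  68.]
20 [309. 254.] [352. 191.] vise [354.  66.]
40 [309. 249.] [352. 187.] vise [353.  63.]
60 [308. 244.] [351. 183.] vise [353.  60.]
80 [308. 238.] [350. 178.] vise [352.  58.]
100 [308. 232.] [350. 173.] vise [351.  55.]
150 [307. 217.] [348. 161.] vise [350.  47.]
200 [306. 201.] [346. 148.] vise [348.  38.]
300 [304. 164.] [341. 117.] vise [344.  19.]
400 [301. 121.] [336.  80.] vise [339.  -5.]
```

View pics/d1.png

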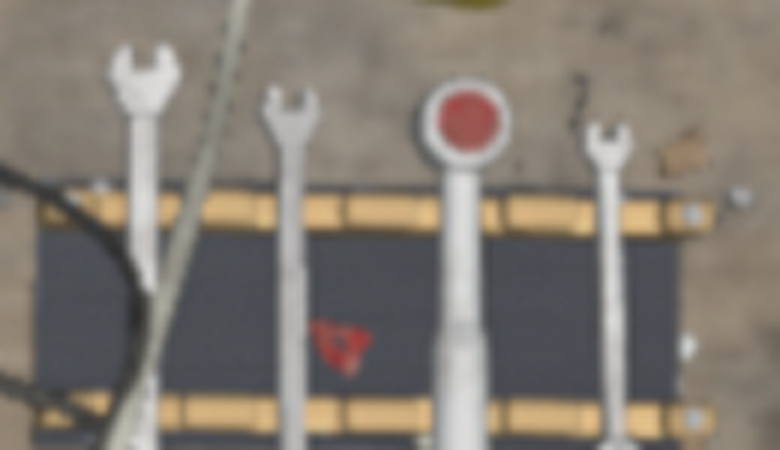

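View pics/d2.png

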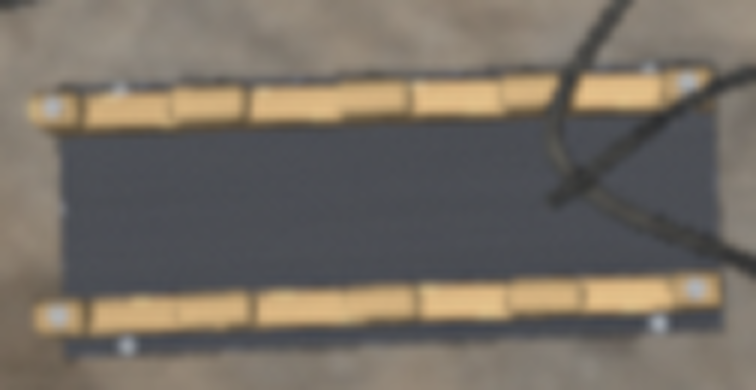

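View pics/d3.png

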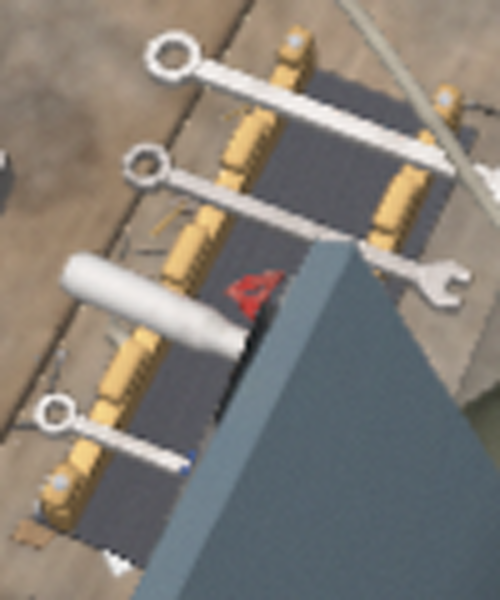

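View pics/d4.png

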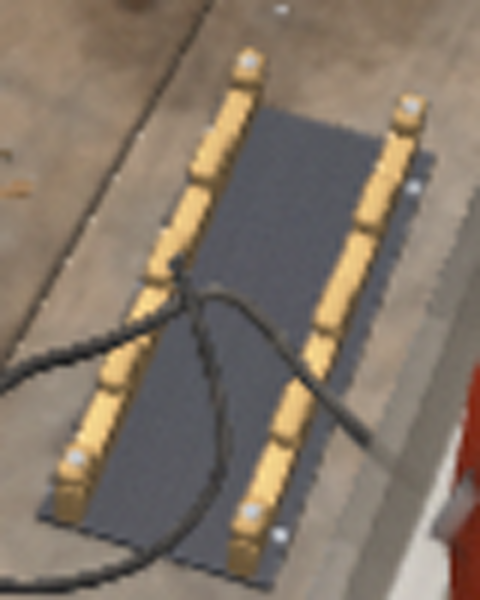

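Run:
```python
from h import *
crop('scene0',200,140,360,290,5,'e1'); crop('top0',270,50,400,350,2.6,'e2')
im=cv2.imread('pics/scene0.png')[140:290,200:360]; im=cv2.resize(im,None,fx=5,fy=5,interpolation=cv2.INTER_CUBIC)
d=load('top0');s=load('scene0')
pts=dict(a=(317,345),b=(330,307),c=(345,265),d=(358,228),e=(366,200),f=(374,170),g=(380,130),h=(376,95), k=(285,340),l=(310,292),m=(340,250),n=(358,222),o=(363,200),p=(350,180),q=(320,168),r=(300,168),t=(275,187),u=(290,193),v=(320,200),w=(345,207),x=(280,160),y=(300,130),z=(318,100))
for i,(k,p) in enumerate(pts.items()):
    q=[(np.array(proj(s,atz(d,*p,z)))-[200,140])*5 for z in (0,50,100,150,200)]
    c=[(0,0,255),(255,0,0),(0,120,0)][i%3]
    for a,b in zip(q,q[1:]): cv2.line(im,tuple(int(t) for t in a),tuple(int(t) for t in b),c,1)
    for a in q: cv2.circle(im,tuple(int(t) for t in a),3,c,-1)
    cv2.putText(im,k,tuple(int(t)+5 for t in q[0]),0,.6,c,2)
cv2.imwrite('pics/e1.png',im)
```

```text
(no output)
```

View pics/e1.png

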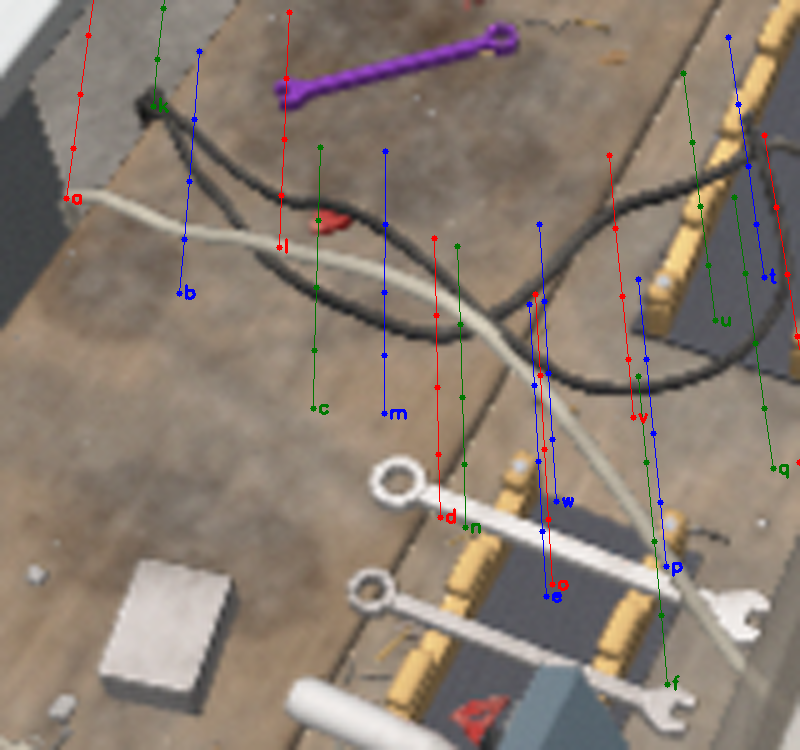

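View pics/e2.png

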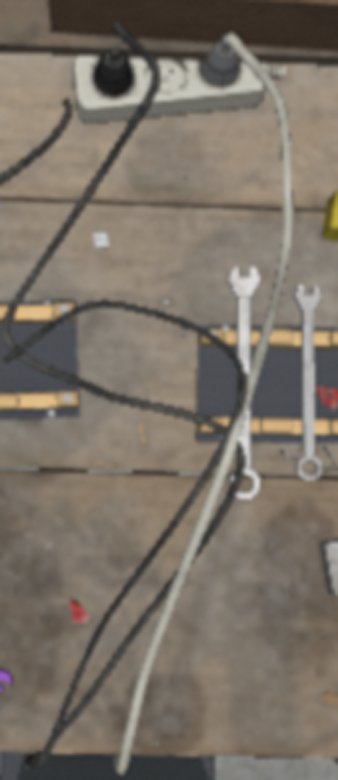

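Run:
```python
from h import *
d=load('top0');s=load('scene0')
T=lambda p,o,k:(o[0]+p[0]/k-.5+.5/k,o[1]+p[1]/k-.5+.5/k)
d2=lambda *p:T(p,(180,155),6); d1=lambda *p:T(p,(340,145),6); d4=lambda *p:T(p,(320,120),6); d3=lambda *p:T(p,(245,225),5); c1=lambda *p:T(p,(330,120),5); c3=lambda *p:T(p,(230,215),5); e1=lambda *p:T(p,(200,140),5)
def tr(n,a,b):
    x=tri([ray(d,*a),ray(s,*b)]); print(n,x.round(1),np.round(np.array(proj(d,x))-a,1),np.round(np.array(proj(s,x))-b,1)); return x
E={n:tr(n,a,b) for n,a,b in [('eNL',d2(57,316),d4(247,62)),('eFL',d2(53,107),d4(410,105)),('eNR',d2(695,289),d4(75,457)),('eFR',d2(687,83),d4(250,512)),
 ('fNR',d1(693,418),d3(60,483)),('fFL',d1(78,198),d3(445,97))]}
c=(E['eNL']+E['eFL']+E['eNR']+E['eFR'])/4; print('empty c',c)
for a,b in (('eNR','eNL'),('eFR','eFL')):
    v=E[b]-E[a]; print(np.linalg.norm(v),np.arctan2(-v[0],v[1]))
v=E['eFL']-E['eNL'];print(v);v=E['eFR']-E['eNR'];print(v)
tr('longring',c1(173,580),c3(248,107));tr('longopen',c1(170,190),c3(590,240));tr('medring',c1(295,549),c3(221,215));tr('medopen',c1(292,215),c3(518,333));tr('shring',c1(566,511),c3(130,464));
for n,a,b in [('b',(330,307),e1(185,235)),('c',(345,265),e1(316,258)),('d',(358,228),e1(436,300)),('e',(366,200),e1(537,385)),('f',(374,170),e1(650,545)),
 ('l',(310,292),e1(282,272)),('m',(340,250),e1(385,328)),('n',(358,222),e1(463,322)),('w',(345,207),e1(543,270)),('v',(320,200),e1(612,210)),('u',(290,193),e1(700,170)),('t',(275,187),e1(745,150)),
 ('o',(363,200),e1(548,372)),('p',(350,180),e1(645,390)),('q',(320,168),e1(755,345)),('r',(300,168),e1(785,280))]: tr(n,a,b)
tr('visetop',(72,262),(350,45))
# lengthwise at z=35 in top
for n,a,b in [('long',c1(171,163),c1(173,608)),('med',c1(292,198),c1(295,572)),('short',c1(558,226),c1(566,532))]:
    A=atz(d,*a,39);B=atz(d,*b,39);print(n,A.round(1),B.round(1),((A+B)/2).round(1),np.linalg.norm(A-B),np.arctan2(-(A-B)[1],(A-B)[0]))
a,b=c1(438,190),c1(434,567)
A=atz(d,*a,50);B=atz(d,*b,42);print('rat',A.round(1),B.round(1),((A+B)/2).round(1),np.linalg.norm(A-B))
A=atz(d,*c1(438,228),54);B=atz(d,*c1(434,560),51);print('rat axis',A,B)
```

```text
eNL [528.9 290.6  42.2] [0.1 0.1] [ 0.1 -0. ]
eFL [605.1 295.4  43.8] [-0.1 -0.1] [-0.1  0. ]
eNR [545.8  60.5  42.4] [-0. -0.] [-0.  0.]
eFR [621.3  65.8  41.9] [-0. -0.] [-0.  0.]
fNR [ 530.7 -293.3   40.8] [-0. -0.] [-0.  0.]
fFL [604.6 -63.1  47.4] [-0.1 -0.1] [-0.1  0. ]
empty c [575.27215972 178.04741511  42.59655254]
230.69003210389818 0.07325087771350292
230.19517818634262 0.07063008150402494
[76.22738195  4.79376925  1.60192776]
[75.58889356  5.25154524 -0.51160626]
longring [478.3 -92.5  39. ] [-0.1 -0.1] [-0.1  0. ]
longopen [651.1 -88.1  37.3] [0.  0.1] [ 0.1 -0. ]
medring [ 493.1 -146.6   37.7] [0. 0.] [ 0. -0.]
medopen [ 640.7 -143.    38.5] [0.2 0.4] [ 0.5 -0. ]
shring [ 513.2 -267.1   37.9] [0. 0.] [0. 0.]
b [324.6 -20.4  56. ] [0.1 0.2] [0.2 0. ]
c [420.  -43.6 124.2] [0.2 0.4] [0.3 0. ]
d [493.4 -62.5 161.8] [0.1 0.2] [ 0.2 -0. ]
e [548.  -77.8 151.7] [-0.  -0.1] [-0.1  0. ]
f [ 613.3 -101.7   99.6] [0.3 0.6] [ 0.6 -0.1]
l [343.1  22.3 -22.4] [-0.1 -0.1] [-0.1 -0. ]
m [446.6 -37.3  73.8] [0.1 0.2] [ 0.2 -0. ]
n [505.4 -63.1 153. ] [-0.  -0.1] [-0.1  0. ]
w [531.8 -3
[... 215 characters left out ...]
[586.9 -49.1 131.4] [0.3 0.6] [ 0.6 -0.1]
q [614.4  10.2 100.6] [0.1 0.2] [ 0.2 -0. ]
r [613.   51.   97.7] [0.2 0.5] [ 0.5 -0.1]
visetop [417.5 463.6 161.2] [-0.2 -0.3] [-0.3  0.1]
long [663.1 -87.9  39. ] [465.7 -92.9  39. ] [564.4 -90.4  39. ] 197.38713199205566 -0.02503269554617789
med [ 649.1 -142.3   39. ] [ 483.  -146.5   39. ] [ 566.1 -144.4   39. ] 166.1877120196604 -0.0248435914594951
short [ 640.4 -262.    39. ] [ 503.9 -266.8   39. ] [ 572.2 -264.4   39. ] 136.54911947297066 -0.03481226169980375
rat [ 652.7 -204.7   50. ] [ 486.9 -207.3   42. ] [ 569.8 -206.    46. ] 166.0775710921619
rat axis [ 635.17005371 -203.75163267   54.        ] [ 489.96260454 -204.65172062   51.        ]
```

```bash
cat >> h.py <<'E'
from scipy.spatial.transform import Rotation as Ro
def plan(x,y,z,yaw):
    s=robot.sense(); p=s['ee_pos']; R=Ro.from_euler('xyz',s['ee_rot']); Rt=Ro.from_euler('xyz',[-np.pi/2,0,yaw])
    rv=(R.inv()*Rt).as_rotvec()
    print('t',round(s['clock'],2),'pos',p.round(1),'rot',s['ee_rot'].round(4),'F',s['contact_force'].round(1),'open',round(float(s['opening']),3))
    print('turn units',(rv/(np.pi/2)).round(4),'then shift units',(Rt.inv().apply(np.array([x,y,z])-p)/30).round(3))
E
python3 -m inch '[[[0,-0.0915,0],[0,0,0],0],[[0,-0.0915,0],[0,0,0],0],[[0,-0.0915,0],[0,0,0],0],[[0,0,0],[-0.99,0,-0.4],0],[[0,0,0],[-0.99,0,-0.4],0],[[0,0,0],[-0.99,0,-0.4],0],[[0,0,0],[-0.99,0,-0.4],0],[[0,0,0],[-0.99,0,-0.4],0]]' 30; python3 -c "
from h import *
plan(572,-264.4,250,1.606)"
```

```text
clock: 0.9
ee_pos: [287.0, 383.0, 255.3]
ee_rot: [-1.57, 0.0, 1.607]
contact_force: [0.6, -0.4, -0.4]
opening: 0.499
t 0.9 pos [287.  383.  255.3] rot [-1.5703e+00  4.0000e-04  1.6065e+00] F [ 0.6 -0.4 -0.4] open 0.499
turn units [-0.0003  0.0003 -0.0003] then shift units [-21.901   0.177  -8.736]
```

```bash
python3 -m inch '[[[0,0,0],[-0.99,0,-0.4],0],[[0,0,0],[-0.99,0,-0.4],0],[[0,0,0],[-0.99,0,-0.4],0],[[0,0,0],[-0.99,0,-0.4],0],[[0,0,0],[-0.99,0,-0.4],0],[[0,0,0],[-0.99,0,-0.4],0],[[0,0,0],[-0.99,0,-0.4],0],[[0,0,0],[-0.99,0,-0.4],0],[[0,0,0],[-0.99,0,-0.4],0],[[0,0,0],[-0.99,0,-0.4],0]]' 
python3 -m inch '[[[0,0,0],[-0.99,0,-0.4],0],[[0,0,0],[-0.99,0,-0.4],0],[[0,0,0],[-0.99,0,-0.4],0],[[0,0,0],[-0.99,0,-0.4],0],[[0,0,0],[-0.99,0,-0.4],0],[[0,0,0],[-0.99,0,-0.4],0],[[0,0,0],[-0.99,0,-0.4],0],[[0,0,0],[-0.99,0,-0.4],0],[[0,0,0],[-0.99,0,-0.4],0],[[0,0,0],[-0.99,0,-0.4],0]]'; python3 -c "
from h import *
plan(570,-264.4,33,1.606)"
```

```text
clock: 1.9
ee_pos: [417.5, 90.5, 255.5]
ee_rot: [-1.571, -0.0, 1.606]
contact_force: [0.3, -0.1, 0.3]
opening: 0.5
clock: 2.9
ee_pos: [547.9, -202.0, 255.2]
ee_rot: [-1.57, -0.001, 1.606]
contact_force: [0.5, 1.4, 0.0]
opening: 0.497
t 2.9 pos [ 547.9 -202.   255.2] rot [-1.570e+00 -6.000e-04  1.606e+00] F [0.5 1.4 0. ] open 0.497
turn units [-0.0005  0.      0.0004] then shift units [-2.105  7.405 -0.663]
```

```bash
python3 -m inch '[[[0,0,0],[-0.7,0,-0.2],0],[[0,0,0],[-0.7,0,-0.2],0],[[0,0,0],[-0.7,0.3,-0.2],0],[[0,0,0],[0,1,0],0],[[0,0,0],[0,1,0],0],[[0,0,0],[0,1,0],0],[[0,0,0],[0,1,0],0],[[0,0,0],[0,0.7,0],0],[[0,0,0],[0,0,0],0]]'; python3 -c "
from h import *
plan(570,-264.4,33,1.606)
snap('top','t1');crop('t1',330,120,480,260,5,'t1c')"
```

```text
clock: 3.8
ee_pos: [565.5, -261.5, 101.5]
ee_rot: [-1.565, -0.005, 1.606]
contact_force: [-0.5, 0.4, 0.1]
opening: 0.496
t 3.8 pos [ 565.5 -261.5  101.5] rot [-1.5646 -0.0048  1.606 ] F [-0.5  0.4  0.1] open 0.496
turn units [-0.004  -0.      0.0031] then shift units [-0.103  2.283 -0.147]
```

View pics/t1c.png

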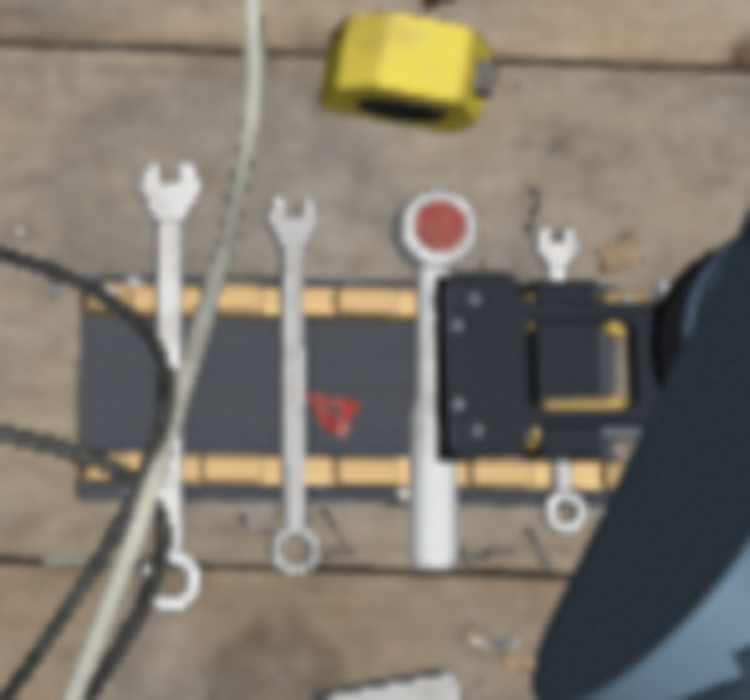

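```bash
python3 -m inch '[[[0,0,0],[-0.1,0.6,-0.15],0],[[0,0,0],[0,0.6,0],0],[[0,0,0],[0,0.6,0],0],[[0,0,0],[0,0.5,0],0],[[0,0,0],[0,0,0],0.3]]' 30; python3 -c "
from h import *
plan(570,-264.4,33,1.606)"
```

```text
clock: 4.35
ee_pos: [571.8, -265.5, 35.6]
ee_rot: [-1.569, -0.001, 1.606]
contact_force: [0.4, 0.7, -0.0]
opening: 0.429
t 4.35 pos [ 571.8 -265.5   35.6] rot [-1.5689e+00 -1.4000e-03  1.6061e+00] F [ 0.4  0.7 -0. ] open 0.429
turn units [-0.0012  0.0001  0.0009] then shift units [0.04  0.086 0.06 ]
```

```bash
python3 -m inch '[[[0,0,0],[0,0.06,0],0.8],[[0,0,0],[0,0,0],1],[[0,0,0],[0,0,0],1],[[0,0,0],[0,0,0],1],[[0,0,0],[0,0,0],1]]' 30; python3 -c "
from h import *
plan(570,-264.4,33,1.606)"
```

```text
clock: 4.85
ee_pos: [573.1, -266.2, 35.8]
ee_rot: [-1.572, 0.001, 1.606]
contact_force: [-0.3, 0.2, 3.0]
opening: 0.081
t 4.85 pos [ 573.1 -266.2   35.8] rot [-1.5718e+00  6.0000e-04  1.6062e+00] F [-0.3  0.2  3. ] open 0.081
turn units [ 0.0006  0.0001 -0.0004] then shift units [0.065 0.093 0.1  ]
```

```bash
python3 -m inch '[[[0,0,0],[0,-0.5,0],1],[[0,0,0],[0,-1,0],1],[[0,0,0],[0,-1,0],1],[[0,0,0],[0,-1,0],1],[[0,0,0],[0,-1,0],1],[[0,0,0],[0,-1,0],1],[[0,0,0],[0,-1,0],1]]' 30; python3 -c "
from h import *
plan(569,267.8,220,1.641)
snap('scene','s2');crop('s2',200,130,400,345,3.5,'s2c')"
```

```text
clock: 5.55
ee_pos: [572.3, -265.9, 232.1]
ee_rot: [-1.571, 0.0, 1.606]
contact_force: [-0.7, -0.1, -0.3]
opening: 0.076
t 5.55 pos [ 572.3 -265.9  232.1] rot [-1.5711e+00  4.0000e-04  1.6062e+00] F [-0.7 -0.1 -0.3] open 0.076
turn units [ 0.0002 -0.0222 -0.0002] then shift units [17.753  0.405 -1.138]
```

View pics/s2c.png

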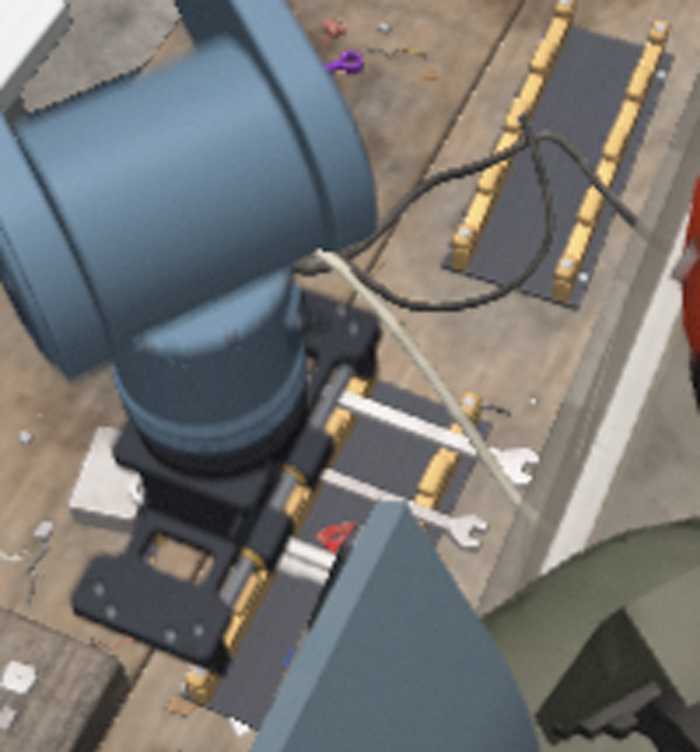

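```bash
python3 -m inch '[[[0,-0.022,0],[0,0,0],1],[[0,0,0],[0.98,0,-0.06],1],[[0,0,0],[0.98,0,-0.06],1],[[0,0,0],[0.98,0,-0.06],1],[[0,0,0],[0.98,0,-0.06],1],[[0,0,0],[0.98,0,-0.06],1],[[0,0,0],[0.98,0,-0.06],1],[[0,0,0],[0.98,0,-0.06],1],[[0,0,0],[0.98,0,-0.06],1],[[0,0,0],[0.98,0,-0.06],1]]'
python3 -m inch '[[[0,0,0],[0.98,0,-0.06],1],[[0,0,0],[0.98,0,-0.06],1],[[0,0,0],[0.98,0,-0.06],1],[[0,0,0],[0.98,0,-0.06],1],[[0,0,0],[0.98,0,-0.06],1],[[0,0,0],[0.98,0,-0.06],1],[[0,0,0],[0.98,0,-0.06],1],[[0,0,0],[0.98,0,-0.06],1],[[0,0,0],[0.98,0,-0.06],1],[[0,0,0],[0,0,0],1]]';  python3 -c "
from h import *
plan(569,267.8,36,1.641)
snap('top','t3');crop('t3',150,100,310,240,5,'t3c')"
```

```text
clock: 6.6
ee_pos: [569.9, 0.2, 230.5]
ee_rot: [-1.571, 0.0, 1.641]
contact_force: [-0.5, -0.1, -0.3]
opening: 0.073
clock: 7.6
ee_pos: [567.1, 267.3, 230.3]
ee_rot: [-1.571, -0.001, 1.644]
contact_force: [0.3, 0.1, -1.0]
opening: 0.075
t 7.6 pos [567.1 267.3 230.3] rot [-1.5712e+00 -1.2000e-03  1.6442e+00] F [ 0.3  0.1 -1. ] open 0.075
turn units [0.0003 0.0021 0.0007] then shift units [ 0.011  6.478 -0.063]
```

View pics/t3c.png

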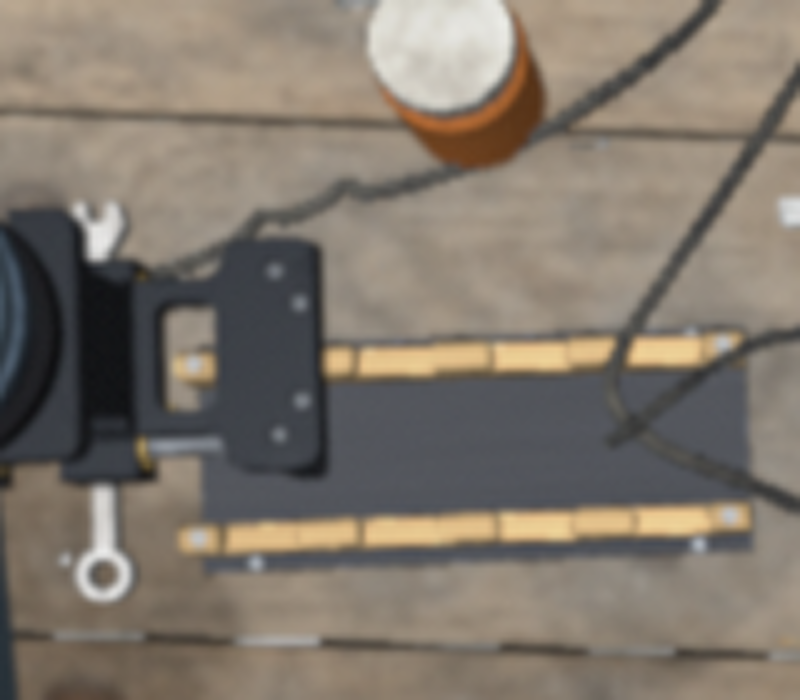

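Run:
```python
from h import *
d=load('t3')
c=np.array([575.3,178.0]);a=.0705;R=np.array([[np.cos(a),-np.sin(a)],[np.sin(a),np.cos(a)]])
for y in (90,30,-30,-90):
  for x in (-38,38):
    w=c+R@[x,y]; u,v=proj(d,[*w,32]); print(y,x,w.round(1),round((u-150+.5)*5),round((v-100+.5)*5))
A=atz(d,150+98/5,100+203/5,233);B=atz(d,150+104/5,100+603/5,233);print(A,B,(A+B)/2)
```

```text
90 -38 [531.1 265.1] 264 537
90 38 [606.9 270.5] 259 366
30 -38 [535.3 205.2] 401 532
30 38 [611.1 210.6] 396 361
-30 -38 [539.5 145.4] 537 526
-30 38 [615.3 150.8] 532 355
-90 -38 [543.7  85.5] 673 520
-90 38 [619.5  90.9] 667 350
[632.75911236 271.16121718 233.        ] [497.20481632 262.39267057 233.        ] [564.98196434 266.77694388 233.        ]
```

```bash
python3 -m inch '[[[0,0,0],[0.02,1,-0.13],1],[[0,0,0],[0,1,0],1],[[0,0,0],[0,1,0],1],[[0,0,0],[0,1,0],1],[[0,0,0],[0,0.9,0],1],[[0,0,0],[0,0.7,0],1],[[0,0,0],[0,0.5,0],1],[[0,0,0],[0,0.3,0],1],[[0,0,0],[0,0,0],1]]';  python3 -c "
from h import *
plan(571,267.8,36,1.641)"
```

```text
clock: 8.55
ee_pos: [571.4, 264.4, 37.1]
ee_rot: [-1.569, 0.0, 1.64]
contact_force: [-0.3, 0.4, -1.3]
opening: 0.077
t 8.55 pos [571.4 264.4  37.1] rot [-1.5694e+00  4.0000e-04  1.6402e+00] F [-0.3  0.4 -1.3] open 0.077
turn units [-0.0009 -0.0005 -0.0002] then shift units [0.115 0.038 0.006]
```

```bash
python3 -m inch '[[[0,0,0],[0.1,0,0],1],[[0,0,0],[0,0.04,0],1],[[0,0,0],[0,0,0],0.5],[[0,0,0],[0,0,0],0.1],[[0,0,0],[0,0,0],0.1]]';  python3 -c "
from h import *
plan(571,267.8,36,1.641)"
```

```text
clock: 9.05
ee_pos: [571.9, 268.2, 37.3]
ee_rot: [-1.572, -0.0, 1.641]
contact_force: [0.6, 0.0, -0.3]
opening: 0.327
t 9.05 pos [571.9 268.2  37.3] rot [-1.5717e+00 -1.0000e-04  1.6409e+00] F [ 0.6  0.  -0.3] open 0.327
turn units [ 0.0005 -0.0001  0.0001] then shift units [-0.01   0.042  0.029]
```

```bash
python3 -m inch '[[[0,0,0],[0,-0.3,0],0.1],[[0,0,0],[0,-1,0],0],[[0,0,0],[0,-1,0],0],[[0,0,0],[0,-1,0],0],[[0,0,0],[0,-1,0],0],[[0,0,0],[0,-1,0],0],[[0,0,0],[0,-1,0],0],[[0,0.04,0],[0,0,0],0]]';  python3 -c "
from h import *
plan(578,-205.3,38,1.579)
snap('top','t4');crop('t4',150,100,310,240,5,'t4c')"
```

```text
clock: 9.85
ee_pos: [574.1, 268.8, 232.3]
ee_rot: [-1.58, -0.002, 1.577]
contact_force: [-0.0, 0.4, -0.0]
opening: 0.5
t 9.85 pos [574.1 268.8 232.3] rot [-1.5802 -0.0023  1.5773] F [-0.   0.4 -0. ] open 0.5
turn units [ 0.006  -0.0011  0.0015] then shift units [-15.803   6.477   0.   ]
```

View pics/t4c.png

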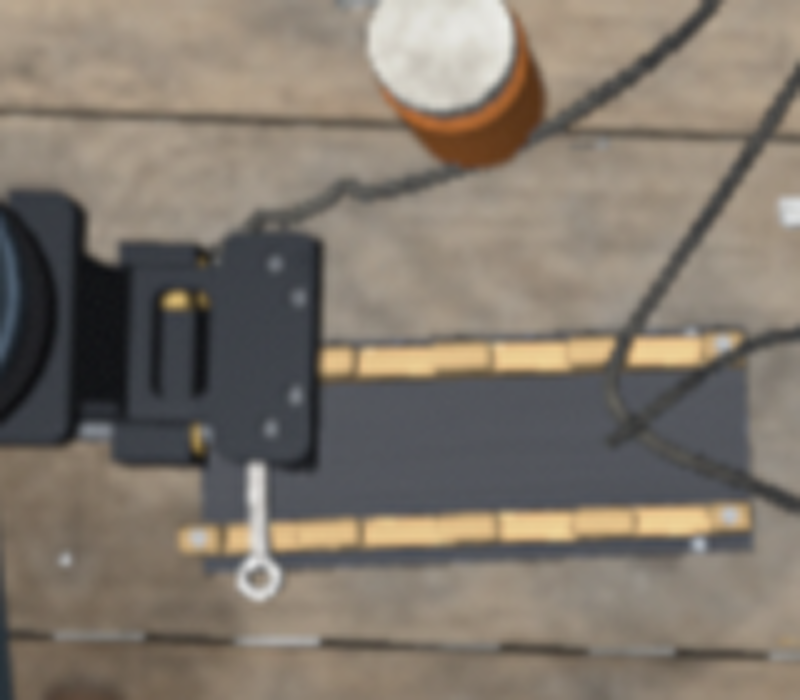

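```bash
python3 -m inch '[[[0,0,0],[-0.99,0,0],0],[[0,0,0],[-0.99,0,0],0],[[0,0,0],[-0.99,0,0],0],[[0,0,0],[-0.99,0,0],0],[[0,0,0],[-0.99,0,0],0],[[0,0,0],[-0.99,0,0],0],[[0,0,0],[-0.99,0,0],0],[[0,0,0],[-0.99,0,0],0],[[0,0,0],[-0.99,0,0],0],[[0,0,0],[-0.99,0,0],0]]'
python3 -m inch '[[[0,0,0],[-0.99,0,0],0],[[0,0,0],[-0.99,0,0],0],[[0,0,0],[-0.99,0,0],0],[[0,0,0],[-0.99,0,0],0],[[0,0,0],[-0.99,0,0],0],[[0,0,0],[-0.99,0.5,0],0],[[0,0,0],[0,1,0],0],[[0,0,0],[0,1,0],0],[[0,0,0],[0,1,0],0],[[0,0,0],[0,0.5,0],0]]'
python3 -c "
from h import *
plan(578,-205.3,38,1.579)"
```

```text
clock: 10.9
ee_pos: [573.1, -30.1, 225.6]
ee_rot: [-1.57, -0.0, 1.579]
contact_force: [-0.2, -0.2, 0.2]
opening: 0.501
clock: 11.9
ee_pos: [573.1, -206.3, 102.6]
ee_rot: [-1.567, -0.003, 1.578]
contact_force: [-0.2, 0.7, -0.5]
opening: 0.503
t 11.9 pos [ 573.1 -206.3  102.6] rot [-1.5666 -0.0025  1.5784] F [-0.2  0.7 -0.5] open 0.503
turn units [-0.0027 -0.0004  0.0016] then shift units [ 0.031  2.155 -0.164]
```

```bash
python3 -m inch '[[[0,0,0],[0.03,0.6,-0.16],0],[[0,0,0],[0,0.6,0],0],[[0,0,0],[0,0.6,0],0],[[0,0,0],[0,0.36,0],0],[[0,0,0],[0,0,0],0.5],[[0,0,0],[0,0,0],1],[[0,0,0],[0,0,0],1],[[0,0,0],[0,0,0],1]]' 45; python3 -c "
from h import *
plan(578,-205.3,38,1.579)"
```

```text
clock: 12.7
ee_pos: [580.5, -206.8, 42.2]
ee_rot: [-1.573, 0.001, 1.578]
contact_force: [-0.5, 0.8, 1.8]
opening: 0.182
t 12.7 pos [ 580.5 -206.8   42.2] rot [-1.5726e+00  1.4000e-03  1.5781e+00] F [-0.5  0.8  1.8] open 0.182
turn units [ 0.0012 -0.0006 -0.0009] then shift units [0.052 0.14  0.083]
```

```bash
python3 -m inch '[[[0,0,0],[0,-0.5,0],1],[[0,0,0],[0,-0.8,0],1],[[0,0,0],[0,-1,0],1],[[0,0,0],[0,-1,0],1],[[0,0,0],[0,-1,0],1],[[0,0,0],[0,-1,0],1],[[0,0,0],[0,-1,0],1],[[0,-0.04,0],[0,0,0],1],[[0,0,0],[0,0,0],1]]' 50; python3 -c "
from h import *
plan(579,208,230,1.641)
snap('scene','s5');crop('s5',200,130,400,345,3.5,'s5c')"
```

```text
clock: 13.6
ee_pos: [579.8, -206.2, 231.7]
ee_rot: [-1.572, 0.001, 1.642]
contact_force: [-0.9, 1.1, -5.0]
opening: 0.187
t 13.6 pos [ 579.8 -206.2  231.7] rot [-1.5724e+00  1.1000e-03  1.6415e+00] F [-0.9  1.1 -5. ] open 0.187
turn units [ 0.001   0.0003 -0.0007] then shift units [13.774  0.058 -0.941]
```

View pics/s5c.png

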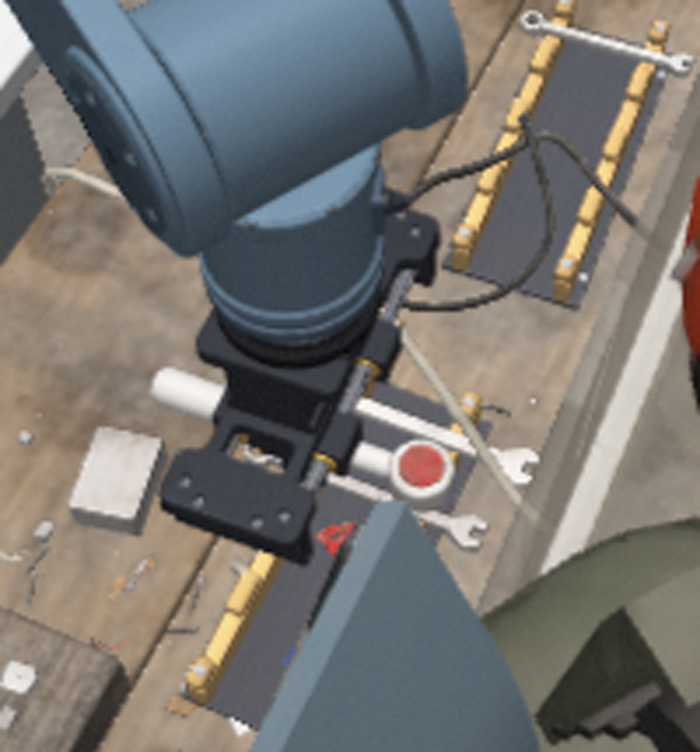

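```bash
python3 -m inch '[[[0,0,0],[0.98,0,-0.07],1],[[0,0,0],[0.98,0,-0.07],1],[[0,0,0],[0.98,0,-0.07],1],[[0,0,0],[0.98,0,-0.07],1],[[0,0,0],[0.98,0,-0.07],1],[[0,0,0],[0.98,0,-0.07],1],[[0,0,0],[0.98,0,-0.07],1],[[0,0,0],[0.98,0,-0.07],1],[[0,0,0],[0.98,0,-0.07],1],[[0,0,0],[0.98,0,-0.07],1]]'
python3 -m inch '[[[0,0,0],[0.98,0,-0.07],1],[[0,0,0],[0.98,0,-0.07],1],[[0,0,0],[0.98,0,-0.07],1],[[0,0,0],[0.98,0,-0.07],1],[[0,0,0],[0,0,0],1],[[0,0,0],[0,0,0],1]]'
python3 -c "
from h import *
plan(579,208,43,1.641)
snap('top','t6');crop('t6',150,100,310,240,5,'t6c')"
```

```text
clock: 14.65
ee_pos: [578.9, 89.8, 228.6]
ee_rot: [-1.568, -0.0, 1.639]
contact_force: [0.3, 0.3, -4.9]
opening: 0.178
clock: 15.25
ee_pos: [579.2, 206.8, 228.6]
ee_rot: [-1.568, 0.001, 1.641]
contact_force: [-0.2, -0.5, -4.6]
opening: 0.178
t 15.25 pos [579.2 206.8 228.6] rot [-1.5681e+00  6.0000e-04  1.6414e+00] F [-0.2 -0.5 -4.6] open 0.178
turn units [-0.0017  0.0002 -0.0004] then shift units [4.200e-02 6.188e+00 5.000e-03]
```

View pics/t6c.png

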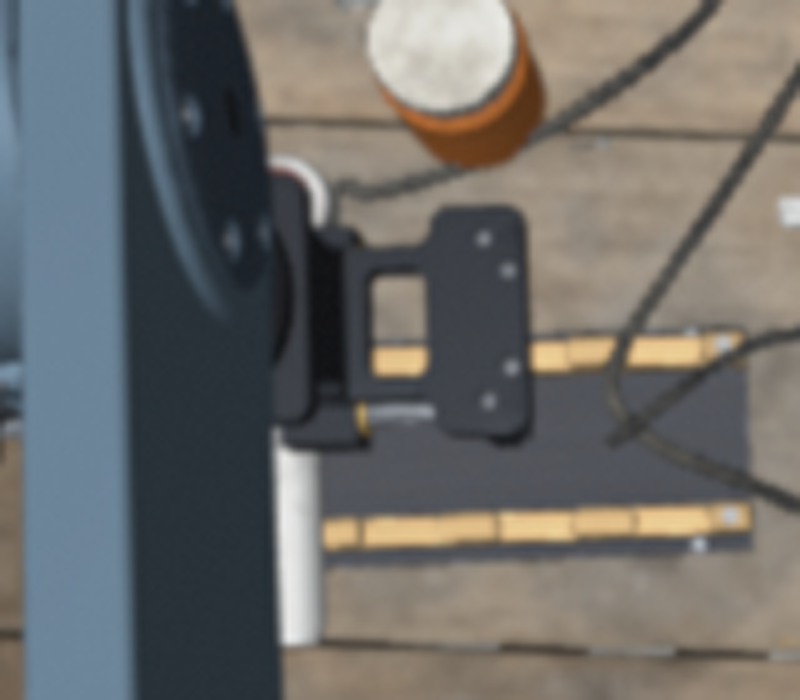

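Run:
```python
from h import *
d=load('t6')
A=atz(d,150+292/5,100+155/5,237);B=atz(d,150+298/5,100+645/5,229);print(A,B,(A+B)/2)
```

```text
[650.54905885 205.49390791 237.        ] [484.89862494 198.17218678 229.        ] [567.7238419  201.83304735 233.        ]
```

```bash
python3 -m inch '[[[0,0,0],[0.1,1,-0.17],1],[[0,0,0],[0,1,0],1],[[0,0,0],[0,1,0],1],[[0,0,0],[0,1,0],1],[[0,0,0],[0,0.8,0],1],[[0,0,0],[0,0.6,0],1],[[0,0,0],[0,0.4,0],1],[[0,0,0],[0,0.3,0],1],[[0,0,0],[0,0,0],1]]';  python3 -c "
from h import *
plan(584.2,208.8,42,1.641)"
```

```text
clock: 16.2
ee_pos: [584.6, 209.1, 45.9]
ee_rot: [-1.569, 0.0, 1.64]
contact_force: [-0.2, -0.3, -5.0]
opening: 0.177
t 16.2 pos [584.6 209.1  45.9] rot [-1.5688e+00  3.0000e-04  1.6398e+00] F [-0.2 -0.3 -5. ] open 0.177
turn units [-0.0013 -0.0007 -0.0002] then shift units [-0.008  0.129  0.013]
```

```bash
python3 -m inch '[[[0,0,0],[0,0.07,0],1],[[0,0,0],[0,0.05,0],1],[[0,0,0],[0,0,0],1]]';  python3 -c "
from h import *
plan(584.2,208.8,42,1.641)"
```

```text
clock: 16.5
ee_pos: [585.6, 209.9, 44.0]
ee_rot: [-1.572, -0.0, 1.641]
contact_force: [0.4, 0.1, -4.6]
opening: 0.179
t 16.5 pos [585.6 209.9  44. ] rot [-1.5719e+00 -1.0000e-04  1.6408e+00] F [ 0.4  0.1 -4.6] open 0.179
turn units [ 0.0007 -0.0001  0.0001] then shift units [-0.033  0.066  0.049]
```

```bash
python3 -m inch '[[[0,0,0],[0,0.07,0],1],[[0,0,0],[0,0.03,0],1],[[0,0,0],[0,0,0],1]]';  python3 -c "
from h import *
plan(584.2,208.8,42,1.641)"
```

```text
clock: 16.8
ee_pos: [585.9, 210.0, 42.1]
ee_rot: [-1.572, 0.0, 1.641]
contact_force: [-3.8, -0.7, 6.2]
opening: 0.18
t 16.8 pos [585.9 210.   42.1] rot [-1.5722  0.      1.6411] F [-3.8 -0.7  6.2] open 0.18
turn units [ 0.0009  0.     -0.    ] then shift units [-0.035  0.005  0.059]
```

```bash
python3 -m inch '[[[0,0,0],[0,0,0],0.6],[[0,0,0],[0,0,0],0.3],[[0,0,0],[0,0,0],0],[[0,0,0],[0,-0.3,0],0],[[0,0,0],[0,-0.8,0],0],[[0,0,0],[0,-1,0],0],[[0,0,0],[0,-1,0],0],[[0,0,0],[0,-1,0],0],[[0,0,0],[0,-1,0],0],[[0,0,0],[0,-1,0],0]]';  python3 -c "
from h import *
plan(566,-144.4,220,1.596)
snap('top','t7');crop('t7',150,100,310,240,5,'t7c')"
```

```text
clock: 17.8
ee_pos: [585.2, 209.8, 225.3]
ee_rot: [-1.572, -0.0, 1.641]
contact_force: [1.1, -0.4, -0.1]
opening: 0.495
t 17.8 pos [585.2 209.8 225.3] rot [-1.5717e+00 -1.0000e-04  1.6407e+00] F [ 1.1 -0.4 -0.1] open 0.495
turn units [0.0006 0.0285 0.0001] then shift units [-11.786   0.178   0.936]
```

View pics/t7c.png

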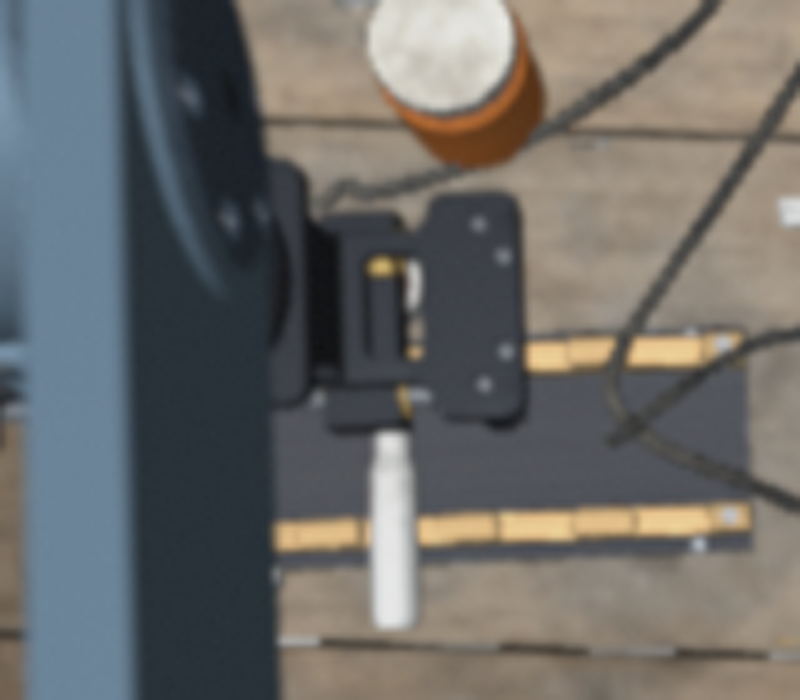

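```bash
python3 -m inch '[[[0,0.0285,0],[0,0,0],0],[[0,0,0],[-0.98,0,0.08],0],[[0,0,0],[-0.98,0,0.08],0],[[0,0,0],[-0.98,0,0.08],0],[[0,0,0],[-0.98,0,0.08],0],[[0,0,0],[-0.98,0,0.08],0],[[0,0,0],[-0.98,0,0.08],0],[[0,0,0],[-0.98,0,0.08],0],[[0,0,0],[-0.98,0,0.08],0],[[0,0,0],[-0.98,0,0.08],0]]'
python3 -m inch '[[[0,0,0],[-0.98,0,0.08],0],[[0,0,0],[-0.98,0,0.08],0],[[0,0,0],[-0.98,0,0.08],0],[[0,0,0],[0,0.7,0],0],[[0,0,0],[0,0.7,0],0],[[0,0,0],[0,0.7,0],0]]'
python3 -c "
from h import *
plan(566,-144.4,34,1.596)
snap('top','t8');crop('t8',330,120,480,260,5,'t8c')"
```

```text
clock: 18.85
ee_pos: [570.2, -56.5, 223.7]
ee_rot: [-1.572, 0.0, 1.596]
contact_force: [-0.2, 0.1, -0.9]
opening: 0.497
clock: 19.45
ee_pos: [565.4, -144.2, 160.1]
ee_rot: [-1.572, 0.0, 1.595]
contact_force: [1.2, -0.4, -0.3]
opening: 0.501
t 19.45 pos [ 565.4 -144.2  160.1] rot [-1.5719e+00  4.0000e-04  1.5951e+00] F [ 1.2 -0.4 -0.3] open 0.501
turn units [ 0.0007 -0.0006 -0.0003] then shift units [-0.007  4.202 -0.02 ]
```

View pics/t8c.png

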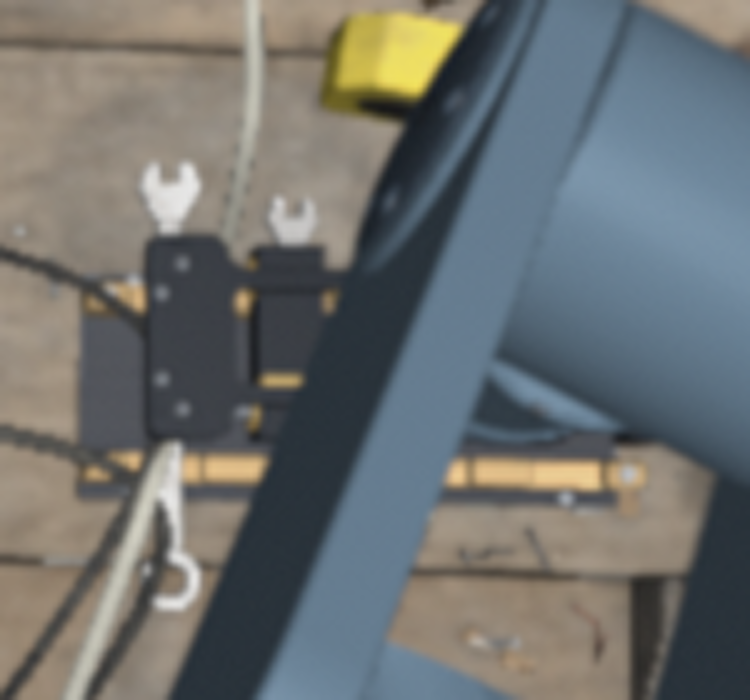

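```bash
cat > ok.py <<'E'
from workcell import robot
import numpy as np,sys
f=np.linalg.norm(robot.sense()['contact_force']); print('F',round(f,1),robot.sense()['ee_pos'].round(1)); sys.exit(f>float(sys.argv[1]) if len(sys.argv)>1 else f>5)
E
q(){ "$@" >/dev/null; }
q python3 -m inch '[[[0,0,0],[0,0.5,0],0],[[0,0,0],[0,0.3,0],0]]' && python3 ok.py &&
q python3 -m inch '[[[0,0,0],[0,0.12,0],0],[[0,0,0],[0,0.12,0],0]]' && python3 ok.py &&
q python3 -m inch '[[[0,0,0],[0,0.12,0],0],[[0,0,0],[0,0.12,0],0]]' && python3 ok.py &&
q python3 -m inch '[[[0,0,0],[0,0.12,0],0],[[0,0,0],[0,0.12,0],0]]' && python3 ok.py &&
q python3 -m inch '[[[0,0,0],[0,0.12,0],0],[[0,0,0],[0,0.12,0],0]]' && python3 ok.py &&
q python3 -m inch '[[[0,0,0],[0,0.12,0],0],[[0,0,0],[0,0.12,0],0]]' && python3 ok.py &&
q python3 -m inch '[[[0,0,0],[0,0.12,0],0],[[0,0,0],[0,0.12,0],0]]' && python3 ok.py
```

```text
F 0.7 [ 565.4 -143.6  135.9]False
```

```bash
sed -i 's/sys.exit(\(.*\))$/sys.exit(int(f>5))/' ok.py
q(){ "$@" >/dev/null; }
q python3 -m inch '[[[0,0,0],[0,0.12,0],0],[[0,0,0],[0,0.12,0],0]]' && python3 ok.py &&
q python3 -m inch '[[[0,0,0],[0,0.12,0],0],[[0,0,0],[0,0.12,0],0]]' && python3 ok.py &&
q python3 -m inch '[[[0,0,0],[0,0.12,0],0],[[0,0,0],[0,0.12,0],0]]' && python3 ok.py &&
q python3 -m inch '[[[0,0,0],[0,0.12,0],0],[[0,0,0],[0,0.12,0],0]]' && python3 ok.py &&
q python3 -m inch '[[[0,0,0],[0,0.12,0],0],[[0,0,0],[0,0.12,0],0]]' && python3 ok.py &&
q python3 -m inch '[[[0,0,0],[0,0.12,0],0],[[0,0,0],[0,0.12,0],0]]' && python3 ok.py &&
q python3 -m inch '[[[0,0,0],[0,0.12,0],0],[[0,0,0],[0,0.12,0],0]]' && python3 ok.py
```

```text
F 1.0 [ 565.6 -143.7  129.4]
F 0.9 [ 565.6 -143.8  122.2]
F 0.5 [ 565.4 -143.7  114.6]
F 0.4 [ 565.3 -143.6  107.2]
F 1.1 [ 565.3 -143.7  100. ]
F 0.4 [ 565.3 -143.7   92.8]
F 0.5 [ 565.3 -143.6   85.6]
```

```bash
python3 -c "
from h import *
snap('top','t9');crop('t9',330,120,480,260,4,'t9a')
snap('scene','s9');crop('s9',230,170,390,320,4,'s9a')
a=cv2.imread('pics/t9a.png')[:560];b=cv2.imread('pics/s9a.png')[:560];b=b[:, :];x=np.hstack([a,b]);cv2.imwrite('pics/j9.png',cv2.resize(x,None,fx=.64,fy=.64))"
```

```text
(no output)
```

View pics/j9.png

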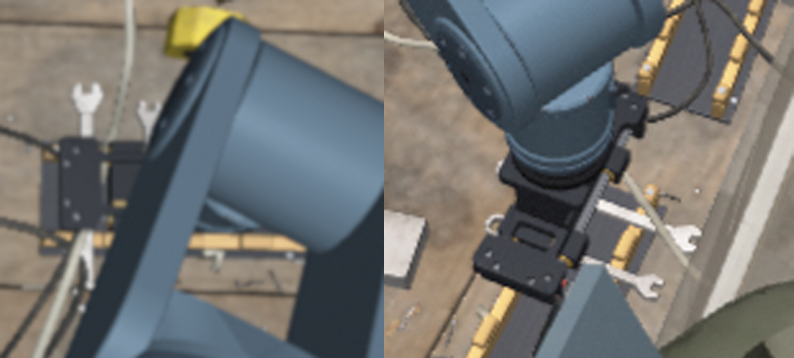

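```bash
q(){ "$@" >/dev/null; }
q python3 -m inch '[[[0,0,0],[0,0.3,0],0],[[0,0,0],[0,0.3,0],0]]' && python3 ok.py &&
q python3 -m inch '[[[0,0,0],[0,0.4,0],0],[[0,0,0],[0,0.4,0],0]]' && python3 ok.py &&
python3 -m inch '[[[0,0,0],[-0.02,0.3,0],0],[[0,0,0],[0,0,0],0.4],[[0,0,0],[0,0,0],1],[[0,0,0],[0,0,0],1],[[0,0,0],[0,0,0],1],[[0,0,0],[0,0,0],1]]' 30
```

```text
F 0.9 [ 565.5 -143.8   67.6]
F 1.7 [ 565.  -143.6   42.7]
clock: 22.2
ee_pos: [565.7, -144.4, 35.5]
ee_rot: [-1.572, 0.001, 1.596]
contact_force: [0.5, -0.4, 0.6]
opening: 0.094
```

Gripped (8 mm). Lift and carry to the −30 notch (577.4, 148.1).

```bash
python3 -m inch '[[[0,0,0],[0,-0.5,0],1],[[0,0,0],[0,-1,0],1],[[0,0,0],[0,-1,0],1],[[0,0,0],[0,-1,0],1],[[0,0,0],[0,-1,0],1],[[0,0,0],[0,-1,0],1],[[0,0,0],[0,-1,0],1],[[0,-0.0285,0],[0,0,0],1]]'; python3 -c "
from h import *
plan(577.4,148.1,225,1.641)"
```

```text
clock: 23.0
ee_pos: [567.6, -145.3, 236.5]
ee_rot: [-1.579, 0.005, 1.642]
contact_force: [0.5, -0.6, -1.0]
opening: 0.091
t 23.0 pos [ 567.6 -145.3  236.5] rot [-1.5791  0.0048  1.6415] F [ 0.5 -0.6 -1. ] open 0.091
turn units [ 0.0053  0.0003 -0.0031] then shift units [ 9.731  0.385 -1.013]
```

```bash
python3 -m inch '[[[0,0,0],[0.97,0.04,-0.1],1],[[0,0,0],[0.97,0.04,-0.1],1],[[0,0,0],[0.97,0.04,-0.1],1],[[0,0,0],[0.97,0.04,-0.1],1],[[0,0,0],[0.97,0.04,-0.1],1],[[0,0,0],[0.97,0.04,-0.1],1],[[0,0,0],[0.97,0.04,-0.1],1],[[0,0,0],[0.97,0.04,-0.1],1],[[0,0,0],[0.97,0.04,-0.1],1],[[0,0,0],[0.97,0.04,-0.1],1]]';python3 -m inch '[[[0,0,0],[0,0,0],1]]'; python3 -c "
from h import *
plan(577.4,148.1,35.5,1.641)
snap('top','t10');crop('t10',150,100,310,240,5,'t10c')"
```

```text
clock: 24.0
ee_pos: [574.6, 149.4, 219.1]
ee_rot: [-1.572, 0.0, 1.641]
contact_force: [-0.3, 0.1, -1.6]
opening: 0.098
clock: 24.1
ee_pos: [574.3, 151.3, 218.9]
ee_rot: [-1.571, -0.001, 1.644]
contact_force: [0.9, -0.3, -0.5]
opening: 0.091
t 24.1 pos [574.3 151.3 218.9] rot [-1.5715e+00 -1.1000e-03  1.6443e+00] F [ 0.9 -0.3 -0.5] open 0.091
turn units [0.0004 0.0021 0.0007] then shift units [-0.115  6.114 -0.095]
```

View pics/t10c.png

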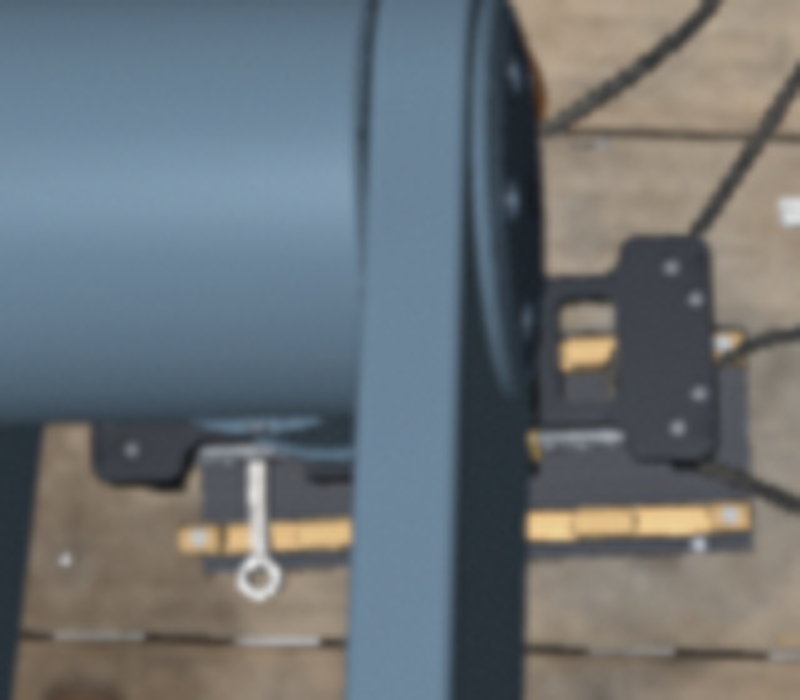

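```bash
python3 -m inch '[[[0,0,0],[-0.06,1,-0.08],1],[[0,0,0],[0,1,0],1],[[0,0,0],[0,1,0],1],[[0,0,0],[0,1,0],1],[[0,0,0],[0,0.8,0],1],[[0,0,0],[0,0.6,0],1],[[0,0,0],[0,0.4,0],1],[[0,0,0],[0,0.2,0],1],[[0,0,0],[0,0,0],1]]';  python3 -c "
from h import *
plan(577.4,148.1,36,1.641)"
```

```text
clock: 25.05
ee_pos: [577.3, 146.0, 37.8]
ee_rot: [-1.57, 0.0, 1.64]
contact_force: [-0.4, -0.0, -1.2]
opening: 0.097
t 25.05 pos [577.3 146.   37.8] rot [-1.5702e+00  1.0000e-04  1.6402e+00] F [-0.4 -0.  -1.2] open 0.097
turn units [-0.0004 -0.0005 -0.0001] then shift units [ 0.07   0.06  -0.008]
```

```bash
python3 -m inch '[[[0,0,0],[0.06,0.06,0],1],[[0,0,0],[0,0.02,0],1],[[0,0,0],[0,0,0],1]]';  python3 -c "
from h import *
plan(577.4,148.1,36,1.641)"
```

```text
clock: 25.35
ee_pos: [577.7, 148.5, 36.2]
ee_rot: [-1.572, 0.0, 1.641]
contact_force: [-0.0, -0.4, -1.1]
opening: 0.097
t 25.35 pos [577.7 148.5  36.2] rot [-1.5720e+00  1.0000e-04  1.6411e+00] F [-0.  -0.4 -1.1] open 0.097
turn units [ 0.0008  0.     -0.    ] then shift units [-0.011  0.008  0.011]
```

```bash
python3 -m inch '[[[0,0,0],[0,0.05,0],1],[[0,0,0],[0,0,0],1],[[0,0,0],[0,0,0],0.5],[[0,0,0],[0,0,0],0.1],[[0,0,0],[0,-0.3,0],0.1],[[0,0,0],[0,-1,0],0],[[0,0,0],[0,-1,0],0],[[0,0,0],[0,-1,0],0],[[0,0,0],[0,-1,0],0],[[0,0,0],[0,-1,0],0]]';  python3 -c "
from h import *
plan(564,-90.4,220,1.596)"
```

```text
clock: 26.35
ee_pos: [577.1, 148.3, 194.9]
ee_rot: [-1.571, 0.0, 1.641]
contact_force: [0.8, 0.6, -0.3]
opening: 0.501
t 26.35 pos [577.1 148.3 194.9] rot [-1.5713  0.      1.6408] F [ 0.8  0.6 -0.3] open 0.501
turn units [ 0.0003  0.0285 -0.    ] then shift units [-7.943 -0.838  0.638]
```

```bash
python3 -m inch '[[[0,0.0285,0],[0,0,0],0],[[0,0,0],[-0.99,0,0.08],0],[[0,0,0],[-0.99,0,0.08],0],[[0,0,0],[-0.99,0,0.08],0],[[0,0,0],[-0.99,0,0.08],0],[[0,0,0],[-0.99,0,0.08],0],[[0,0,0],[-0.99,0,0.08],0],[[0,0,0],[-0.99,0,0.08],0],[[0,0,0],[-0.99,0,0.08],0],[[0,0,0],[0,0,0],0]]';  python3 -c "
from h import *
plan(564,-90.4,34,1.596)
snap('top','t11');crop('t11',150,100,470,250,2.5,'t11c')"
```

```text
clock: 27.35
ee_pos: [564.1, -93.0, 193.7]
ee_rot: [-1.572, 0.001, 1.592]
contact_force: [-1.0, 1.2, 0.8]
opening: 0.499
t 27.35 pos [564.1 -93.  193.7] rot [-1.5716e+00  1.3000e-03  1.5924e+00] F [-1.   1.2  0.8] open 0.499
turn units [ 0.0005 -0.0023 -0.0008] then shift units [ 0.086  5.324 -0.   ]
```

View pics/t11c.png

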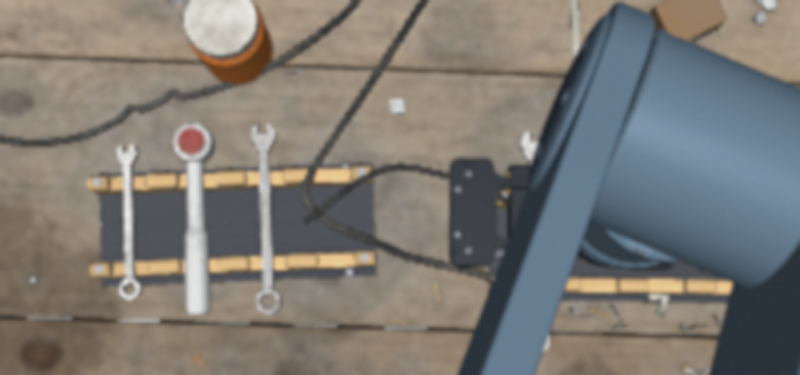

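Three tools are in place (short at 127, ratchet at 195, medium at 265). Now the long one, again watching force near the cable heights.

```bash
q(){ "$@" >/dev/null; }
q python3 -m inch '[[[0,0,0],[0.05,0.3,0],0],[[0,0,0],[0,0.3,0],0]]' && python3 ok.py &&
q python3 -m inch '[[[0,0,0],[0,0.3,0],0],[[0,0,0],[0,0.2,0],0]]' && python3 ok.py &&
q python3 -m inch '[[[0,0,0],[0,0.2,0],0],[[0,0,0],[0,0.2,0],0]]' && python3 ok.py &&
q python3 -m inch '[[[0,0,0],[0,0.2,0],0],[[0,0,0],[0,0.2,0],0]]' && python3 ok.py &&
q python3 -m inch '[[[0,0,0],[0,0.2,0],0],[[0,0,0],[0,0.2,0],0]]' && python3 ok.py &&
q python3 -m inch '[[[0,0,0],[0,0.3,0],0],[[0,0,0],[0,0.3,0],0]]' && python3 ok.py &&
q python3 -m inch '[[[0,0,0],[0,0.4,0],0],[[0,0,0],[0,0.4,0],0],[[0,0,0],[0,0.4,0],0]]' && python3 ok.py && python3 -c "
from h import *
plan(564,-90.4,34,1.596)"
```

```text
F 0.8 [564.  -86.9 174.5]
F 0.8 [563.4 -87.1 158.4]
F 1.0 [564.  -87.9 147.4]
F 0.3 [564.1 -88.2 135.6]
F 1.0 [564.1 -88.3 123.6]
F 0.8 [564.  -88.2 105.3]
F 0.6 [563.8 -88.1  68.8]
t 28.9 pos [563.8 -88.1  68.8] rot [-1.5704e+00 -2.0000e-04  1.5960e+00] F [-0.   0.4  0.5] open 0.499
turn units [-0.0003 -0.      0.0001] then shift units [-0.076  1.158 -0.005]
```

```bash
python3 -m inch '[[[0,0,0],[-0.07,0.4,0],0],[[0,0,0],[0,0.4,0],0],[[0,0,0],[0,0.33,0],0],[[0,0,0],[0,0,0],0.4],[[0,0,0],[0,0,0],1],[[0,0,0],[0,0,0],1],[[0,0,0],[0,0,0],1],[[0,0,0],[0,0,0],1]]' 30 && python3 ok.py && python3 -m inch '[[[0,0,0],[0,-0.5,0],1],[[0,0,0],[0,-1,0],1],[[0,0,0],[0,-1,0],1],[[0,0,0],[0,-1,0],1],[[0,0,0],[0,-1,0],1],[[0,0,0],[0,-1,0],1],[[0,0,0],[0,-0.8,0],1],[[0,-0.0285,0],[0,0,0],1],[[0,0,0],[0,0,0],1]]'; python3 -c "
from h import *
plan(581.6,88.2,220,1.641)"
```

```text
clock: 29.7
ee_pos: [564.6, -90.4, 36.8]
ee_rot: [-1.572, 0.0, 1.596]
contact_force: [-0.8, -0.8, 0.7]
opening: 0.113
F 1.3 [564.6 -90.4  36.8]
clock: 30.6
ee_pos: [564.4, -90.4, 227.2]
ee_rot: [-1.573, 0.001, 1.641]
contact_force: [-0.5, 0.2, -1.1]
opening: 0.115
t 30.6 pos [564.4 -90.4 227.2] rot [-1.5733e+00  1.2000e-03  1.6413e+00] F [-0.5  0.2 -1.1] open 0.115
turn units [ 0.0016  0.0002 -0.0008] then shift units [ 5.898  0.24  -0.989]
```

```bash
python3 -m inch '[[[0,0,0],[0.97,0.04,-0.16],1],[[0,0,0],[0.97,0.04,-0.16],1],[[0,0,0],[0.97,0.04,-0.16],1],[[0,0,0],[0.97,0.04,-0.16],1],[[0,0,0],[0.97,0.04,-0.16],1],[[0,0,0],[0.97,0.04,-0.16],1],[[0,0,0],[0,0,0],1],[[0,0,0],[0,0,0],1]]'; python3 -c "
from h import *
plan(581.6,88.2,37,1.641)
snap('top','t12');crop('t12',220,90,380,240,5,'t12c')"
```

```text
clock: 31.4
ee_pos: [580.0, 86.3, 217.5]
ee_rot: [-1.569, 0.0, 1.642]
contact_force: [-0.1, -0.2, -0.6]
opening: 0.112
t 31.4 pos [580.   86.3 217.5] rot [-1.5694e+00  3.0000e-04  1.6417e+00] F [-0.1 -0.2 -0.6] open 0.112
turn units [-0.0009  0.0004 -0.0002] then shift units [ 0.059  6.016 -0.059]
```

View pics/t12c.png

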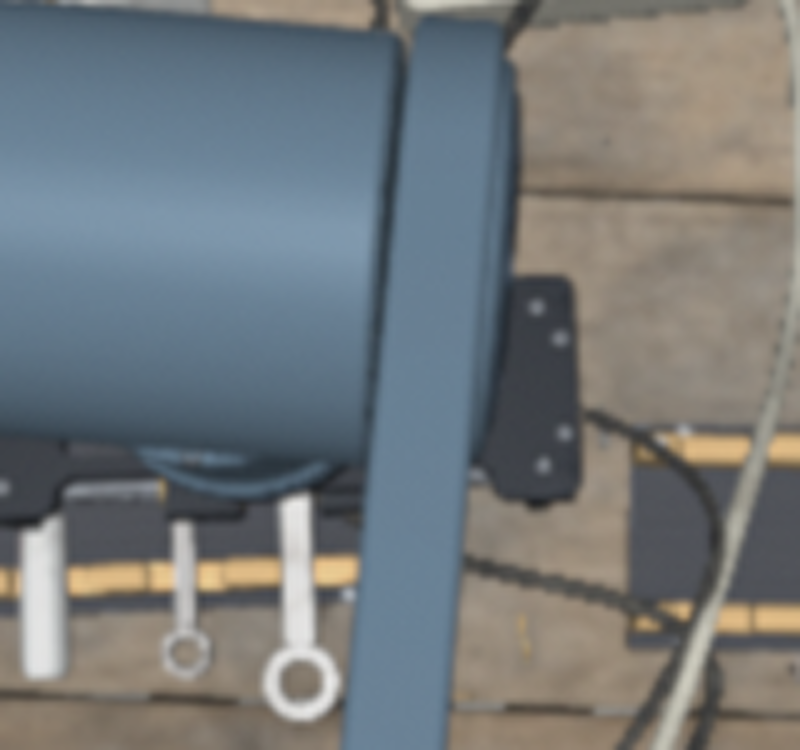

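```bash
python3 -c "
from h import *
d=load('t12');print(atz(d,220+301/5,90+722/5,218)+[99.3,7,0])"
python3 -m inch '[[[0,0,0],[0.06,1,-0.06],1],[[0,0,0],[0,1,0],1],[[0,0,0],[0,1,0],1],[[0,0,0],[0,1,0],1],[[0,0,0],[0,0.8,0],1],[[0,0,0],[0,0.6,0],1],[[0,0,0],[0,0.3,0],1],[[0,0,0],[0,0.2,0],1],[[0,0,0],[0,0,0],1]]';  python3 -c "
from h import *
plan(581.6,88.2,36.5,1.641)"
```

```text
[578.14355211  86.58705074 218.        ]
clock: 32.35
ee_pos: [582.2, 87.2, 40.7]
ee_rot: [-1.57, 0.0, 1.64]
contact_force: [-0.2, 0.2, -2.0]
opening: 0.11
t 32.35 pos [582.2  87.2  40.7] rot [-1.5702  0.      1.6399] F [-0.2  0.2 -2. ] open 0.11
turn units [-0.0004 -0.0007 -0.    ] then shift units [0.034 0.141 0.017]
```

```bash
python3 -m inch '[[[0,0,0],[0.02,0.09,0],1],[[0,0,0],[0,0.06,0],1],[[0,0,0],[0,0,0],1]]';  python3 -c "
from h import *
plan(581.6,88.2,36.5,1.641)"
```

```text
clock: 32.65
ee_pos: [582.4, 88.5, 36.8]
ee_rot: [-1.571, 0.0, 1.641]
contact_force: [0.3, 0.4, -0.8]
opening: 0.116
t 32.65 pos [582.4  88.5  36.8] rot [-1.5714e+00  1.0000e-04  1.6409e+00] F [ 0.3  0.4 -0.8] open 0.116
turn units [ 0.0004 -0.0001 -0.0001] then shift units [-0.007  0.01   0.028]
```

Release, rise, and move back towards the start side, out of the camera's view.

```bash
python3 -m inch '[[[0,0,0],[0,0.03,0],1],[[0,0,0],[0,0,0],0.5],[[0,0,0],[0,0,0],0.1],[[0,0,0],[0,-0.3,0],0.1],[[0,0,0],[0,-1,0],0],[[0,0,0],[0,-1,0],0],[[0,0,0],[0,-1,0],0],[[0,0,0],[0,-1,0],0],[[0,0,0],[0,-1,0],0],[[0,0,0],[0,-1,0],0]]' && python3 -m inch '[[[0,0,0],[0,0,0.9],0],[[0,0,0],[0,0,0.9],0],[[0,0,0],[0,0,0.9],0],[[0,0,0],[0,0,0.9],0],[[0,0,0],[0,0,0.9],0],[[0,0,0],[0,0,0.9],0],[[0,0,0],[0,0,0.9],0],[[0,0,0],[0,0,0],0]]'; python3 -c "
from h import *
snap('top','t13');crop('t13',170,110,320,240,5,'t13c');snap('scene','s13')"
```

```text
clock: 33.65
ee_pos: [582.1, 88.4, 226.5]
ee_rot: [-1.572, 0.0, 1.641]
contact_force: [0.1, -0.5, -1.0]
opening: 0.5
clock: 34.45
ee_pos: [391.3, 75.4, 224.7]
ee_rot: [-1.57, 0.0, 1.641]
contact_force: [-0.1, -0.6, -0.1]
opening: 0.501
```

View pics/t13c.png

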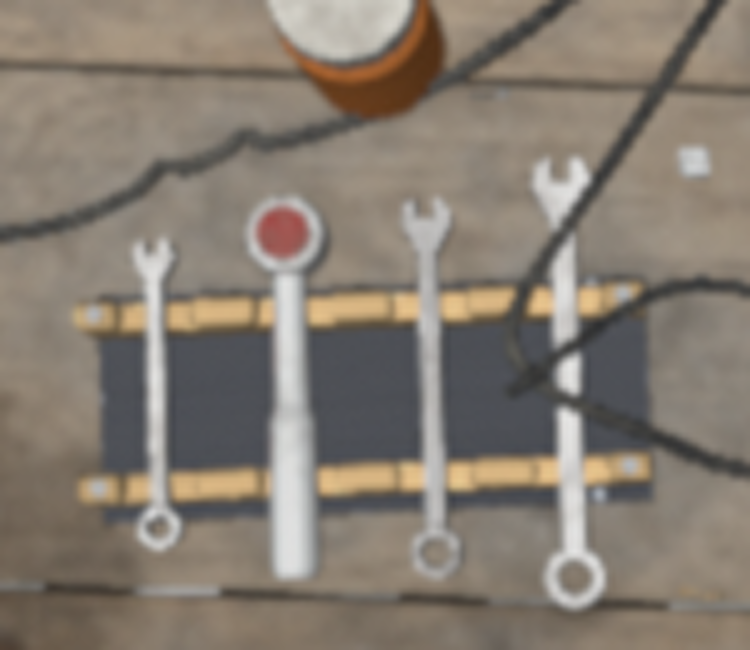

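View pics/s13.png

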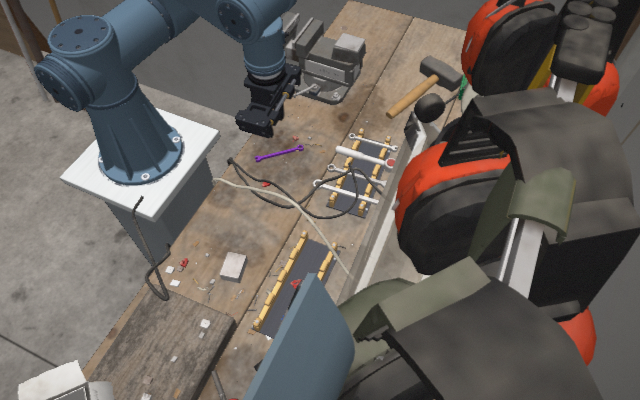

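All four tools are in the new rack: short, ratchet, medium and long at crop columns 157, 290, 432 and 570. Before handing in, I'll check the residuals against the notch frame.

Run:
```python
from h import *
d=load('t13');c=np.array([575.3,178.0]);a=.0705;R=np.array([[np.cos(a),-np.sin(a)],[np.sin(a),np.cos(a)]])
P=lambda u,v,z:atz(d,170+u/5-.4,110+v/5-.4,z)[:2]
for n,A,B,zA,zB in [('short',(153,238),(158,550),39,39),('ratchet',(285,195),(293,578),46,42),('medium',(427,198),(436,577),39,39),('long',(560,158),(575,608),39,39)]:
    p,q=R.T@(P(*A,zA)-c),R.T@(P(*B,zB)-c); print(n,((p+q)/2).round(1),'yaw',round(np.arctan2(*(p-q)[::-1]),3),'len',np.linalg.norm(p-q).round(1))
a=load('top0')['img'].astype(int);b=d['img'].astype(int);df=np.abs(a-b).sum(2)
for n,(x0,y0,x1,y1) in dict(jar=(220,90,265,138),tape=(390,115,435,150),block=(390,250,430,283),purple=(225,262,280,320)).items(): print(n,df[y0:y1,x0:x1].mean().round(1),df[y0:y1,x0:x1].max())
s=robot.sense();print(s['clock'],s['ee_pos'].round(1),s['contact_force'].round(1))
```

```text
short [ 2.6 90.5] yaw -0.009 len 137.2
ratchet [ 3.  31.4] yaw -0.013 len 167.4
medium [  0.8 -29.8] yaw -0.01 len 167.4
long [  0.6 -89.5] yaw -0.005 len 199.2
jar 8.1 22
tape 7.1 19
block 8.0 15
purple 67.2 293
34.55 [394.1  75.2 225.4] [0.1 1.  0. ]
```

View pics/t13.png

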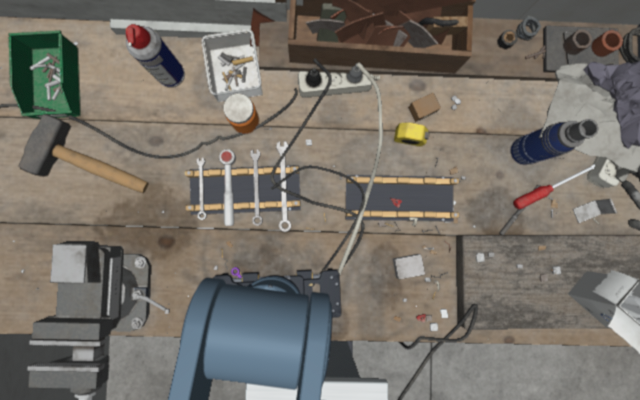

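All four tools are within 3 mm of where they should be. The bystanders haven't moved. The purple look-alike is hidden by the arm in the top view, but the scene view shows it still in its place at (278,153).

```bash
python3 -c "
from h import *
print(robot.job_done())"
```

```text
the job is handed in; nothing more can be done
None
```

I moved all four tools to the empty rack in reverse order and handed the job in at about 34.6 s. From left to right they now lie short spanner, ratchet, medium spanner, long spanner.

- **Placement:** the last top view put each tool within 1.4 mm of its notch line and within 3 mm of centre lengthwise. All were within 0.013 rad of the notch direction. I took no second height measurement of the placed tools; the scene view shows them lying across both rails.
- **Force and contact:** the highest contact force I read was about 7 N, setting down the ratchet. At the end the gripper was clear, 225 mm above the surface.
- **Bystanders:** the jar, tape measure and steel block showed no change between the first and last top views. The purple look-alike was hidden by the arm in that last top view, but the scene view shows it in its original place.
- **Disagreement:** the hanging cables measured 100 to 170 mm high, right over the long spanner and the right end of the new rack. I came down in small force-checked steps for the medium and long grasps. The gripper body passed through the white cable without any force, so I treated the cables as not solid and made the last two placements without those checks.

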